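Prise open a bottle mould and pack the gap

ROBOT

A 6-joint arm with a two-finger parallel gripper is mounted at the origin on the work surface. World frame = base frame: x ahead of the robot, y to its left, z up, the work surface at z = 0. Lengths are in m, angles in rad, forces in N, time in s.
With the tool pointing down it reaches from about 0.25 to 0.775 m from the base axis. Payload 4 kg.
Tool frame: the origin (TCP) lies between the finger pads; the fingertips stand 19 mm ahead of it and the grasp point (between the pads) is the TCP (robot.tip_reach is the y of the fingertips in the tool frame, in m); y points along the fingers, x is the direction in which the jaws open and shut, and the axes are right-handed (so a half turn about y gives the same grasp; the last joint's range is limited). The gripper opens to 94 mm and grips with 3 to 60 N. Pads are 16 mm wide; open, the fingers measure 119 mm over their backs; the gripper's body (75 mm by 177 mm) begins 78 mm behind the grasp point.
Start: joints at [1.09, 0.087, 1.371, -0, 1.684, -0.103], TCP at [0.203, 0.511, 0.225] pointing down, gripper open.
Joint ranges: [-3.1, 3.1], [-0.76, 2.03], [0.27, 2.55], [-1.08, 4.22], [0.17, 2.65], [-2.57, 2.57]. Speed limits (rad/s): [2.79, 2.79, 3.14, 3.14, 3.14, 3.14].

INTERFACE

Orientations are given as [roll, pitch, yaw] about the fixed x, y, z axes, in that order (R = Rz(yaw) Ry(pitch) Rx(roll)).
In Python, from bench import robot, imaging, order gives the robot as it stands.
- The arm moves only by the tool send_rows, never from a script. Its argument "moves" is text: rows parted by semicolons, each of 5 numbers parted by spaces: the gripper's target within -1 to 1 (shut at 1, half-way at 0, fully open at -1), then the shift along the tool's x, y, z in m, then the turn about the tool's y in degrees. In form: fingers tx ty tz roll; .... A call has exactly 10 rows; each row shifts and turns the commanded pose from where the row before left it, along the tool's axes as they then stand; what a row does not reach is not made up. A row lasts 1/12 s, in which the tool goes at most 41.7 mm and 7.16 degrees, less where a joint would pass 70% of its speed; a pose out of reach is approached as far as the arm can. A call with a gripper value outside its range is refused whole. The fingers move at their own pace and stop on an object; the grip force is fixed at half the most. Time passes only in rows, so rows that do not move let the fingers close, or fill a call up. It gives the time, the measured TCP pose, the force and the opening at its end, in the units of the state.
- robot.get_obs(): the state, without advancing time (a new reading comes with each control period).
- imaging.snapshot(name): name is "side" or "top"; returns a dict with "image" (400x640x3 uint8, red, green, blue), "mtx" (3x3 intrinsics, pixels), "dist" ([k1, k2, p1, p2, k3] as OpenCV has them; the pictures are not rectified), "R" (3x3) and "t" (3): a world point X has camera coordinates R X + t. Camera axes: x right, y down, z forward; pixel columns grow to the right and rows downward; lengths in m; the calibration is good to about 2 mm. A picture is of the moment at which its call begins. There is no depth.
- order.close_job(): hands the job in, once; it reports no verdict.
Trained networks look in a picture, given as the dict that the camera call returned (one of the last four; its "shot" number tells which), for a name from the list of things; names that differ only in an ending like _2 or _b are one class to them, and where a whole thing is asked for, a point or a joint stands for the part that bears it (a point fixed in the world has none). Each returns a list of dicts, best first, with "conf" (0 to 1); they miss things now and then, are a little off and sometimes report something else, mostly with a low value. They report only what shows in the picture. A call takes as long as a camera call. They do not tell look-alikes from the thing itself.
- imaging.recognise(picture, target): "centre" ([column, row] in pixels, amid what is visible of it).
- imaging.landmark_of(picture, target): "centre" ([column, row] in pixels: a listed point, or the origin of a listed thing).
The state is a dict: "time": time; "joint_positions": joint angles; "qvel": joint speeds; "joint_torque": joint torques, N m; "tool_pos": TCP position; "ee_rot": TCP orientation; "wrist_force": force on the tool from outside, world axes, zero at the start; "wrist_torque": the same for the moment, N m; "width": finger opening in m.
Only numpy, scipy, OpenCV 4.12 (cv2) and the standard library are available. Lean on these libraries where they do the work, as an engineer would, in place of code of your own. Each camera call takes 0.05 s, during which the arm holds its last target.

TASK

The bottle mould on the bench is shut. Put the blade of the pry bar into the mould's pry notch over the fulcrum block, lever the top half up steadily by about 10 mm, and leave the bar lying there so that its weight holds the gap while you slide the brass packing fork in around the guide pin, pushing gently until you feel it press home against the pin. Then use the bar to ease the top half down onto the fork without letting it drop, draw the bar out and lay it flat on the bench clear of the mould and block, leaving all the other things where they are.

Things in the scene. Friction and masses are not known exactly. Their poses are not given: they have to be found in the camera images.
- mould: Closed aluminium two-half bottle mould fixed to the bench; each half 125 x 160 x 50 mm (x, y, z). Origin: centre of its underside, on the bench; z up. Parting line 50 mm above the bench, top of the shut mould 100 mm. A dark base plate 10 mm thick stands out 25 mm beyond the +x and +y faces only. Water fittings on the +x face, neck insert on +y, pry notch on -y, the fork goes in from -x.
- mould_top (a joint): Lift of the top half above shut, m: 0 = shut; it rises straight up, staying level. It weighs 2.2 to 2.6 kg and its guide bushes rub with about 12 N either way: some 34 to 38 N at the notch raises it, and it sinks if held up with less than 10 to 14 N. The pry bar's weight, left lying over the fulcrum, gives 18 to 27 N there: too little to raise it, enough to keep it up.
- notch (a point): Middle of the pry notch's mouth, half-way up, 44 mm above the bench, in the middle of the mould's -y face. The notch is 34 mm wide (x), 25 mm deep (y) and cut 12 mm down into the lower half (38 to 50 mm above the bench); its roof is the underside of the top half. Axes as the mould.
- pin_foot (a point): Axis of the guide pin for the fork (upright, steel, 14 mm diameter) at the parting line, 50 mm above the bench, 22 mm in from the mould's -x face, 20 mm to +y of its middle. Its end shows in a brass bush on top of the mould, 9 mm proud when shut. The like pin near the +x face is not used. Axes as the mould.
- fulcrum_top (a point): Loose green steel fulcrum block, 0.9 kg, 70 x 44 x 28 mm, standing in front of the notch about 37 mm from the mould, with a round steel nose bar of 10 mm radius along its x axis on top. The point: middle of the nose's crest, 38 mm above the bench; z up, x along the nose, about parallel to the notched face.
- bar_mid (a point): Pry bar, 0.75 kg. Point: its centre of mass, half-way up the dark 16 x 16 mm steel shank, 8 mm above its flat underside. x runs along the shank to the blade, z up as it lies. The shank runs from 182 mm behind to 153 mm ahead of the point, under black rubber (21 mm wide) from 69 to 179 mm behind. The blade, 24 mm wide, 6 mm thick, leaves the front end bent up by 0.30 rad.
- bar_tip (a point): End of the pry bar's rounded blade, at mid thickness and width: 191 mm ahead of bar_mid and 11.4 mm above it (19.4 mm above the shank's underside) in the bar's axes. Axes as bar_mid.
- fork_grip (a point): Centre of the packing fork's red grip, 45 x 24 x 22 mm (x, y, z), 11 mm above its underside; x points to the prongs, z up. Fork 0.15 kg: brass plate 6 mm thick, flush with the grip's underside, 56 mm wide, starting 42.5 mm ahead of the point (16 mm wide neck between), with an 18 mm wide slot open to +x. The round-nosed prongs end 97.5 mm ahead.
- fork_seat (a point): The point of the fork, on its underside, where the pin's axis lies when the fork is home: 72.5 mm ahead of fork_grip, 7 mm ahead of the slot's flat bottom. Axes as fork_grip.
- sample_bottle: Bystander: blue blown bottle with white cap, 60 mm diameter, 170 mm tall, standing; origin at its foot.
- preform: Bystander: blue bottle preform standing on its mouth, 33 mm diameter, 95 mm tall; origin at its foot.
- coupling: Bystander: brass hose coupling standing, 28 mm diameter, 44 mm tall; origin at its foot.
- screwdriver: Bystander: screwdriver lying on the bench, about 200 mm long; x along it.
Not all that is in view belongs to the job. What is meant by the part that bears fork_grip is not blue, and is the smaller of those in its own colour.

How it is judged:
By the outcome, as a careful person would: the job done as asked, in the order asked, and still so for the second after the job is handed in, with the robot touching nothing.
It also fails if it takes over 72 s, if anything falls off the work surface, if the arm or the gripper's body presses on something with over 40 N, if the wrist force passes 120 N, or if a joint passes its speed limit or range.

## Working session

There is one attempt and no reset: what is moved stays moved. The work goes in short steps, Python scripts to look and compute and a tool call to move; the robot and the scene stay as the last step left them, time stands still between calls to the robot, and variables do not carry over. Pictures are saved under pics/ and viewed, and the job is handed in when it is done.

Besides the shell and the picture viewer there is one more tool, called after ">>>" as a command line: name --argument value ..., lists and objects as JSON in quotes. send_rows: Moves the arm, as the interface text tells. Its arguments: {"type":"object","properties":{"moves":{"type":"string"}},"required":["moves"]}

```bash
ls -la; mkdir -p pics
cat > h.py <<'E'
import sys; sys.path.insert(0,'.')
import numpy as np, cv2
from bench import robot, imaging, order
def save(p,name,crop=None,scale=1):
    im=p["image"][:,:,::-1]
    if crop: a,b,c,d=crop; im=im[b:d,a:c]
    if scale!=1: im=cv2.resize(im,None,fx=scale,fy=scale,interpolation=cv2.INTER_CUBIC)
    cv2.imwrite('pics/'+name+'.png',im)
def ray(p,px):
    u=cv2.undistortPoints(np.array([[px]],float),np.array(p["mtx"]),np.array(p["dist"]))[0,0]
    R=np.array(p["R"]);t=np.array(p["t"])
    return -R.T@t, R.T@np.array([u[0],u[1],1.])
def atz(p,px,z):
    o,d=ray(p,px); return o+d*(z-o[2])/d[2]
def tri(p1,x1,p2,x2):
    o1,d1=ray(p1,x1);o2,d2=ray(p2,x2);d1=d1/np.linalg.norm(d1);d2=d2/np.linalg.norm(d2)
    A=np.stack([d1,-d2],1);s=np.linalg.lstsq(A,o2-o1,rcond=None)[0]
    a=o1+s[0]*d1;b=o2+s[1]*d2
    return (a+b)/2,np.linalg.norm(a-b)
def proj(p,X):
    X=np.atleast_2d(np.array(X,float))
    rv=cv2.Rodrigues(np.array(p["R"],float))[0]
    return cv2.projectPoints(X,rv,np.array(p["t"],float),np.array(p["mtx"],float),np.array(p["dist"],float))[0][:,0]
E
python3 - <<'E'
from h import *
np.set_printoptions(precision=4,suppress=True)
print(robot.get_obs())
s=imaging.snapshot("side");t=imaging.snapshot("top")
save(s,'s0');save(t,'t0')
for n,p in(("side",s),("top",t)):
    print(n,"cam at",-np.array(p["R"]).T@np.array(p["t"]), np.array(p["mtx"]).tolist(),p["dist"])
    for k in ["mould","notch","pin_foot","fulcrum_top","bar_mid","bar_tip","fork_grip","fork_seat","sample_bottle","preform","coupling","screwdriver"]:
        print(k,[(np.round(d["centre"],1).tolist(),round(d["conf"],2)) for d in imaging.landmark_of(p,k)][:4])
E
```

```text
total 12
drwxr-xr-x  3 agent agent 4096 Dec  7 16:35 .
drwxr-xr-x 23 root  root  4096 Dec  7 16:35 ..
drwxr-xr-x  2 agent agent 4096 Dec  7 16:35 pics
{'time': 0.0, 'joint_positions': array([ 1.0899,  0.0879,  1.3723, -0.    ,  1.6836, -0.1031]), 'qvel': array([ 0.0004,  0.0019, -0.0018,  0.    ,  0.0007,  0.0014]), 'joint_torque': array([ -0.0005, -34.0176, -30.243 ,   0.0717,   0.0329,  -0.0002]), 'tool_pos': array([0.2026, 0.5108, 0.2233]), 'ee_rot': array([-1.5706,  0.0022,  1.193 ]), 'wrist_force': array([ 0.5426, -1.3747,  0.5244]), 'wrist_torque': array([ 0.0061, -0.0183, -0.0155]), 'width': 0.09384099254516469}
side cam at [ 0.4612 -0.5168  0.6345] [[367.2001000079171, 0.0, 317.72639035117425], [0.0, 367.2001000079171, 197.23198755772984], [0.0, 0.0, 1.0]] [-0.0797  0.      0.      0.      0.    ]
mould [([328.2, 219.5], 0.7)]
notch [([336.1, 227.8], 0.67)]
pin_foot []
fulcrum_top [([341.7, 242.6], 0.81), ([448.3, 299.8], 0.65)]
bar_mid [([303.8, 354.0], 0.95)]
bar_tip [([277.8, 267.3], 0.77)]
fork_grip [([259.8, 167.4], 0.92), ([221.3, 153.3], 0.88), ([273.4, 123.6], 0.64)]

[... 267 characters left out ...]
5 0.1404 1.1031] [[370.7452060988958, 0.0, 315.18520820452864], [0.0, 370.7452060988958, 196.4337897931106], [0.0, 0.0, 1.0]] [-0.0223  0.      0.      0.      0.    ]
mould [([314.7, 188.0], 0.62)]
notch []
pin_foot [([305.8, 130.2], 0.17)]
fulcrum_top [([353.1, 186.6], 0.8)]
bar_mid [([428.4, 227.0], 0.71), ([238.1, 162.2], 0.39)]
bar_tip [([236.2, 241.6], 0.64), ([363.5, 235.1], 0.56)]
fork_grip [([205.2, 276.5], 0.97), ([239.2, 240.2], 0.72)]
fork_seat [([227.4, 277.0], 0.97), ([240.6, 220.8], 0.87), ([181.4, 188.7], 0.59), ([315.3, 185.9], 0.58)]
sample_bottle [([240.2, 163.5], 0.83)]
preform [([304.4, 130.2], 0.61)]
coupling [([345.0, 144.3], 0.46)]
screwdriver [([404.3, 130.8], 0.66)]
```

View pics/s0.png

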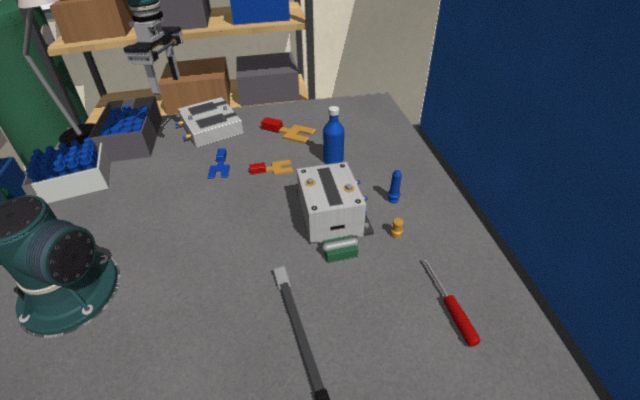

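View pics/t0.png

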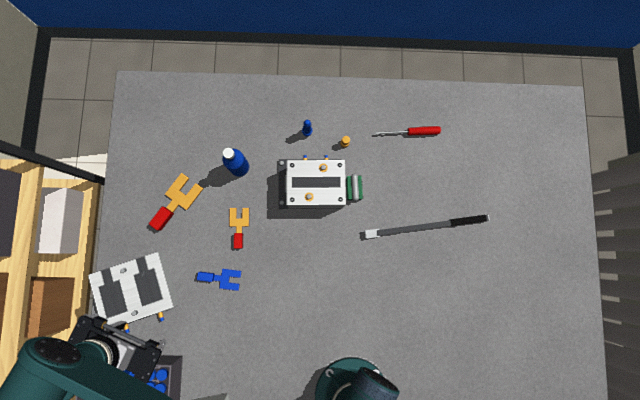

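Run:
```python
from h import *
s=imaging.snapshot("side");t=imaging.snapshot("top")
save(s,'s1',(240,140,400,270),5);save(t,'t1',(220,120,380,240),5)
save(s,'s1b',(260,250,340,400),4)
save(t,'t1b',(350,200,500,250),5)
```

```text
(no output)
```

View pics/s1.png

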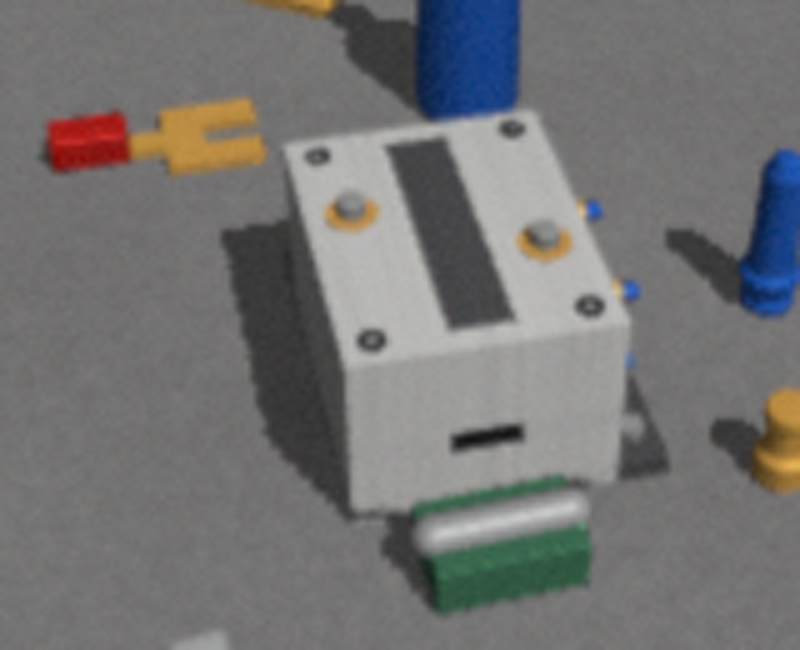

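View pics/t1.png

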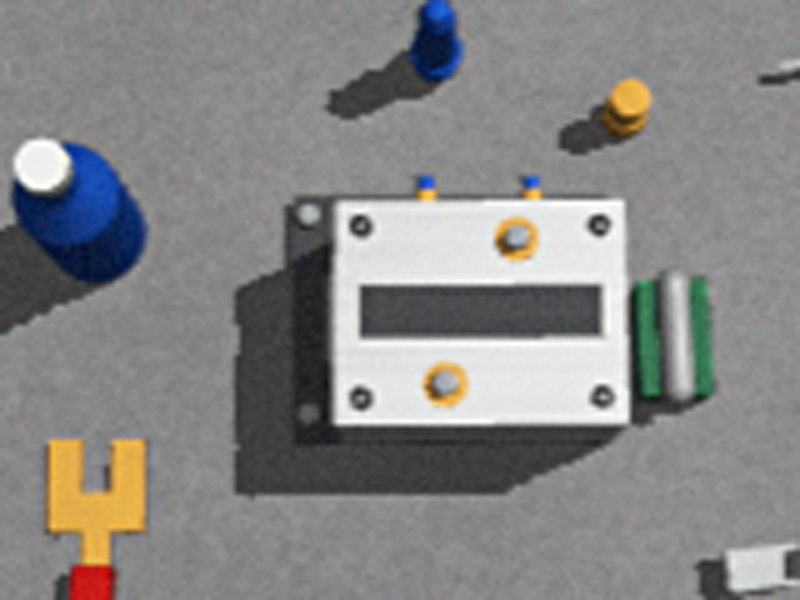

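View pics/s1b.png

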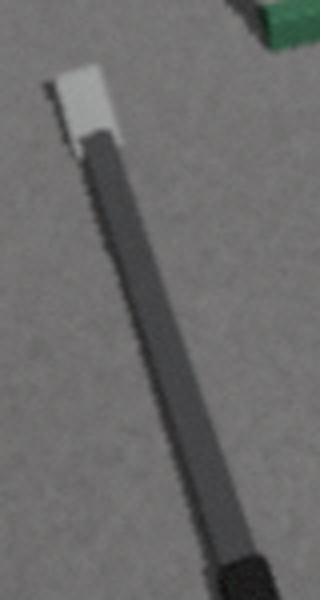

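View pics/t1b.png

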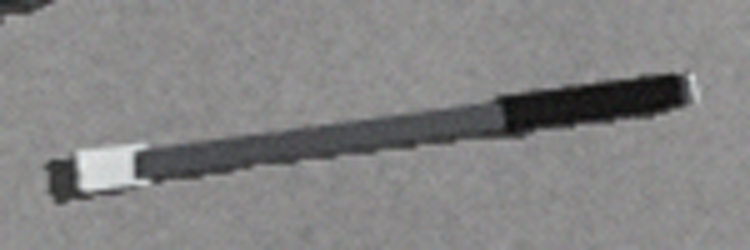

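```bash
cat > fit.py <<'E'
from h import *
from scipy.optimize import least_squares
np.set_printoptions(precision=4,suppress=True)
s=imaging.snapshot("side");t=imaging.snapshot("top")
def un(p,o,k): return (np.array(p,float)+.5)/k-.5+np.array(o)
S=lambda *a:[un(q,(240,140),5) for q in a]
T=lambda *a:[un(q,(220,120),5) for q in a]
hx,hy=.0625,.08
objm={'s':[((-hx,hy,.1),(285,147)),((hx,hy,.1),(537,110)),((hx,-hy,.1),(628,320)),((-hx,-hy,.1),(347,366)),((-hx,-hy,0),(352,515)),
 ((-.017,-hy,.05),(450,435)),((.017,-hy,.05),(522,424)),((.017,-hy,.038),(524,441)),((-.017,-hy,.038),(453,453)),((-.0405,.02,.109),(352,203))],
 't':[((hx,hy,.1),(334,200)),((hx,-hy,.1),(625,199)),((-hx,-hy,.1),(631,425)),((-hx,hy,.1),(330,427)),((-.0405,.02,.109),(446,381))]}
def tf(P,q): 
    c,s_=np.cos(q[2]),np.sin(q[2]); P=np.atleast_2d(P)
    return np.c_[q[0]+c*P[:,0]-s_*P[:,1],q[1]+s_*P[:,0]+c*P[:,1],P[:,2]]
def fit(obj,x0,cams='st'):
    def res(q):
        r=[]
        for c in cams:
            pic,f=(s,S) if c=='s' else (t,T)
            if not obj[c]: continue
            r.append(proj(pic,tf([o for o,_ in obj[c]],q))-np.array(f(*[u for _,u in obj[c]])))
        return np.concatenate(r).ravel()
    o=least_squares(res,x0,loss='soft_l1'); return o.x,res(o.x).reshape(-1,2)
if __name__=="__main__":
    for c in('st','s','t'):
        x,r=fit(objm,[.43,.14,0],c); print(c,x); print(r if c=='st' else np.abs(r).mean())
    # fulcrum, origin under crest
    objf={'s':[((-.035,-.022,.0),(440,610)),((-.035,-.022,.028),(433,563)),((.035,-.022,.028),(590,533)),((.035,-.022,0),(588,583))],
      't':[((.035,.022,.028),(637,281)),((.035,-.022,.028),(709,279)),((-.035,-.022,.028),(714,394)),((-.035,.022,.028),(642,398))]}
    for c in('st','s','t'):
        x,r=fit(objf,[.43,.03,0],c); print('fulc',c,x); print(r if c=='st' else np.abs(r).mean())
    # fork: origin fork_grip xy
    objk={'s':[((.0425,.028,.006),(162,108)),((-.0225,.012,.022),(48,125)),((.0225,.012,.022),(123,115)),((.0225,-.012,.022),(129,133)),((.0655,.009,.006),(204,127))],
      't':[((.0425,.028,.006),(49,531)),((.0425,-.028,.006),(146,530)),((.0225,-.012,.022),(114,566)),((.0225,.012,.022),(70,567)),((.0655,-.009,.006),(111,492)),((.0655,.009,.006),(81,492)),((.0975,.0185,.006),(66,440)),((.0975,-.0185,.006),(130,440))]}
    for c in('st','s','t'):
        x,r=fit(objk,[.3,.36,0],c); print('fork',c,x); print(r if c=='st' else np.abs(r).mean())
    u=lambda q:un(q,(350,200),5); v=lambda q:un(q,(260,250),4)
    a=atz(t,u((77,172)),.0194);
    b=atz(s,v((76,72)),.0194); print('tip t',a,'s',b)
    # rubber front boundary: 69 behind, centre top z .0185ish ; tail end 182 behind
    print('rubber front t',atz(t,u((502,115)),.018),'s',atz(s,v((242,560)),.018)); print('tail t',atz(t,u((694,89)),.008))
    print('bend t',atz(t,u((141,163)),.016),'s',atz(s,v((98,135)),.016))
E
python3 fit.py
```

```text
st [0.5884 0.1162 0.0259]
[[ 0.0121 -0.8281]
 [-0.3387 -0.3115]
 [ 0.6451  0.5006]
 [-0.4324  0.2182]
 [ 0.1914  1.9892]
 [ 0.0922 -0.407 ]
 [ 0.6383 -0.6313]
 [ 0.0833 -0.2801]
 [-0.5167 -0.2579]
 [-0.0294 -1.0929]
 [ 0.6035  0.1922]
 [ 0.0546  0.512 ]
 [-0.4327 -0.0329]
 [ 1.0977 -0.3686]
 [-0.0303  0.3452]]
s [0.5883 0.1157 0.0244]
0.43709483388171294
t [0.5888 0.1169 0.0303]
0.3643392819541106
fulc st [0.5892 0.0019 0.0495]
[[-0.9381  0.43  ]
 [ 0.4134  1.5497]
 [ 0.5339  1.4872]
 [ 0.2433 -0.2001]
 [-0.8628 -0.0973]
 [-0.4766 -0.0234]
 [-0.3981  0.3618]
 [-0.9175 -0.0769]]
fulc s [0.5894 0.0043 0.0482]
0.5746241662509739
fulc t [ 0.5893 -0.      0.0547]
0.18160803486444976
fork st [0.4258 0.3354 0.0486]
[[-0.5095  0.5584]
 [-0.2937 -0.7859]
 [ 0.4756 -1.1503]
 [ 0.2485  0.1326]
 [-0.1721 -0.6683]
 [ 0.1739  0.4297]
 [-0.14    0.1629]
 [-0.1068 -0.3369]
 [ 0.3716 -0.3306]
 [ 0.3899  0.1282]
 [ 0.2727  0.2752]
 [ 0.0858 -0.0221]
 [-0.1908 -0.3158]]
fork s [0.4258 0.3335 0.0441]
0.4481797812636927
fork t [0.4258 0.3361 0.0413]
0.22270093229742294
tip t [ 0.4527 -0.0323  0.0194] s [ 0.451  -0.0325  0.0194]
rubber front t [ 0.4919 -0.2857  0.018 ] s [ 0.4924 -0.2908  0.018 ]
tail t [ 0.511  -0.4077  0.008 ]
bend t [ 0.459  -0.0706  0.016 ] s [ 0.458  -0.0716  0.016 ]
```

```bash
cat > plan.py <<'E'
from h import *
np.set_printoptions(precision=4,suppress=True)
def pose():
    o=robot.get_obs(); return np.r_[o["tool_pos"],o["ee_rot"][2]]
def rows(tgt,n,f,cur=None,pad=True):
    cur=pose() if cur is None else np.array(cur,float); tgt=np.array(tgt,float)
    d=tgt-cur; d[3]=(d[3]+np.pi)%(2*np.pi)-np.pi; out=[]
    y=cur[3]; acc=cur.copy()
    for i in range(n):
        want=cur+d*(i+1)/n; dw=want-acc
        tx=dw[0]*np.cos(y)+dw[1]*np.sin(y); tz=-dw[0]*np.sin(y)+dw[1]*np.cos(y); ty=-dw[2]
        r=[round(tx,3),round(ty,3),round(tz,3),round(-np.degrees(want[3]-acc[3]),1)]
        acc+= [r[0]*np.cos(y)-r[2]*np.sin(y), r[0]*np.sin(y)+r[2]*np.cos(y), -r[1], -np.radians(r[3])]
        y=acc[3]; out.append("%g %g %g %g %g"%(f,*r))
        if np.hypot(np.hypot(r[0],r[2]),r[1])>.0417 or abs(r[3])>7.16: print("LIMIT row",i,r)
    print("; ".join(out)); print("end",acc); return acc
def st():
    o=robot.get_obs(); print("t %.2f pos"%o["time"],o["tool_pos"],"rpy",o["ee_rot"],"F",o["wrist_force"],"M",o["wrist_torque"],"w %.4f"%o["width"])
E
python3 - <<'E'
from plan import *
st()
a=rows([.4836,-.231,.12,.157],25,-1)
E
```

```text
t 1.50 pos [0.2029 0.5112 0.2245] rpy [-1.5708 -0.0001  1.193 ] F [-0.3315 -0.8167 -0.0586] M [ 0.01   -0.0324 -0.0184] w 0.0939
-1 -0.023 0.004 -0.021 2.4; -1 -0.023 0.004 -0.023 2.3; -1 -0.022 0.005 -0.023 2.4; -1 -0.02 0.004 -0.024 2.4; -1 -0.02 0.004 -0.025 2.4; -1 -0.018 0.004 -0.026 2.3; -1 -0.018 0.004 -0.026 2.4; -1 -0.016 0.004 -0.028 2.4; -1 -0.015 0.005 -0.027 2.4; -1 -0.014 0.004 -0.029 2.3; -1 -0.013 0.004 -0.029 2.4; -1 -0.012 0.004 -0.029 2.4; -1 -0.01 0.004 -0.03 2.4; -1 -0.01 0.005 -0.031 2.3; -1 -0.007 0.004 -0.031 2.4; -1 -0.007 0.004 -0.031 2.4; -1 -0.005 0.004 -0.031 2.4; -1 -0.004 0.004 -0.031 2.3; -1 -0.003 0.004 -0.032 2.4; -1 -0.002 0.005 -0.032 2.4; -1 0 0.004 -0.032 2.4; -1 0.002 0.004 -0.031 2.3; -1 0.002 0.004 -0.032 2.4; -1 0.004 0.004 -0.031 2.4; -1 0.005 0.004 -0.032 2.4
end [ 0.4835 -0.2313  0.1205  0.1563]
```

>>> send_rows --moves "-1 -0.023 0.004 -0.021 2.4; -1 -0.023 0.004 -0.023 2.3; -1 -0.022 0.005 -0.023 2.4; -1 -0.02 0.004 -0.024 2.4; -1 -0.02 0.004 -0.025 2.4; -1 -0.018 0.004 -0.026 2.3; -1 -0.018 0.004 -0.026 2.4; -1 -0.016 0.004 -0.028 2.4; -1 -0.015 0.005 -0.027 2.4; -1 -0.014 0.004 -0.029 2.3"

```text
time: 2.33
tool_pos: [0.3157, 0.2133, 0.1824]
ee_rot: [-1.571, -0.001, 0.778]
wrist_force: [0.5, -0.3, 0.9]
width: 0.0939
```

>>> send_rows --moves "-1 -0.013 0.004 -0.029 2.4; -1 -0.012 0.004 -0.029 2.4; -1 -0.01 0.004 -0.03 2.4; -1 -0.01 0.005 -0.031 2.3; -1 -0.007 0.004 -0.031 2.4; -1 -0.007 0.004 -0.031 2.4; -1 -0.005 0.004 -0.031 2.4; -1 -0.004 0.004 -0.031 2.3; -1 -0.003 0.004 -0.032 2.4; -1 -0.002 0.005 -0.032 2.4"

```text
time: 3.17
tool_pos: [0.4276, -0.0846, 0.1407]
ee_rot: [-1.571, -0.001, 0.362]
wrist_force: [0.7, 0.3, 0.0]
width: 0.0943
```

>>> send_rows --moves "-1 0 0.004 -0.032 2.4; -1 0.002 0.004 -0.031 2.3; -1 0.002 0.004 -0.032 2.4; -1 0.004 0.004 -0.031 2.4; -1 0.005 0.004 -0.032 2.4; -1 0 0.02 0 0; -1 0 0.02 0 0; -1 0 0.02 0 0; -1 0 0 0 0; -1 0 0 0 0"

```text
time: 4.0
tool_pos: [0.4826, -0.2308, 0.0594]
ee_rot: [-1.569, 0.002, 0.156]
wrist_force: [0.5, -1.4, 0.7]
width: 0.0942
```

Run:
```python
from plan import *
st()
s=imaging.snapshot("side");t=imaging.snapshot("top")
save(s,'s2');save(t,'t2',(340,150,500,270),5)
```

```text
t 4.00 pos [ 0.4826 -0.2308  0.0594] rpy [-1.5687  0.0022  0.1562] F [ 0.4717 -1.3881  0.7017] M [-0.0404  0.0661  0.024 ] w 0.0942
```

View pics/s2.png

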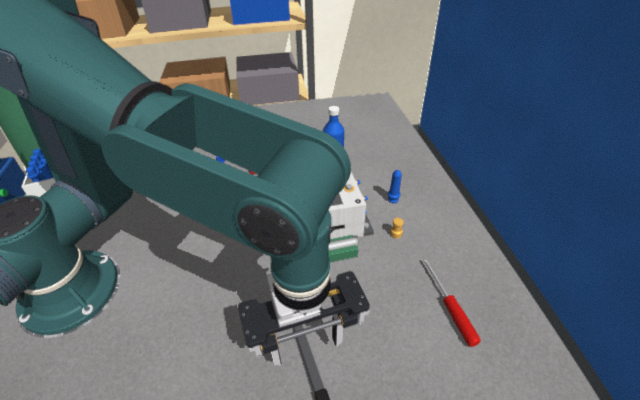

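View pics/t2.png

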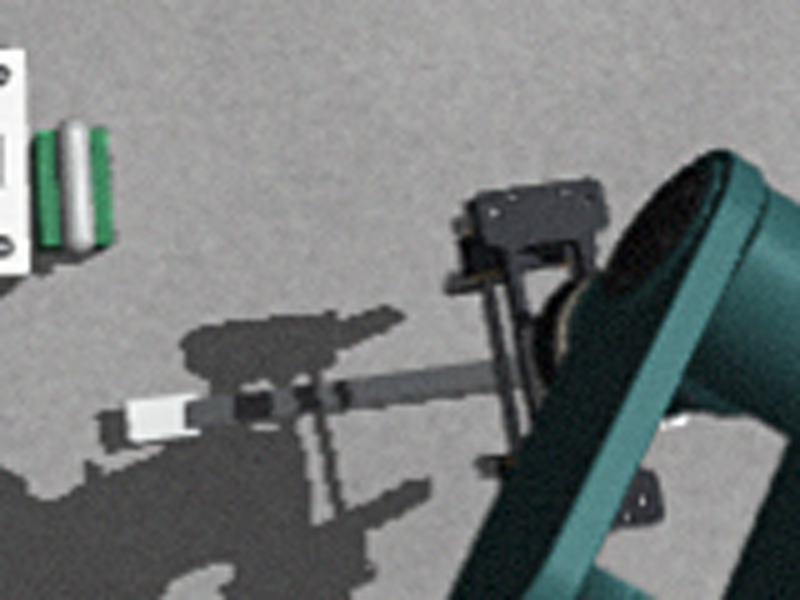

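>>> send_rows --moves "-1 0 0.02 0 0; -1 0 0.018 0 0; 1 0 0 0 0; 1 0 0 0 0; 1 0 0 0 0; 1 0 0 0 0; 1 0 0 0 0; 1 0 0 0 0; 1 0 0 0 0; 1 0 0 0 0"

```text
time: 4.93
tool_pos: [0.4837, -0.2314, 0.0228]
ee_rot: [-1.571, -0.001, 0.156]
wrist_force: [0.5, 0.2, -0.1]
width: 0.044
```

>>> send_rows --moves "1 0 0.002 0 0; 1 0 0 0 0; 1 0 0 0 0; 1 0 0 0 0; 1 0 0 0 0; 1 0 0 0 0; 1 0 0 0 0; 1 0 -0.01 0 0; 1 0 -0.02 0 0; 1 0 -0.03 0 0"

```text
time: 5.77
tool_pos: [0.4796, -0.2292, 0.0761]
ee_rot: [-1.563, 0.01, 0.156]
wrist_force: [-0.3, 0.1, -7.2]
width: 0.0156
```

Run:
```python
from plan import *
st()
s=imaging.snapshot("side")
save(s,'s3',(220,200,380,400),3)
```

```text
t 5.77 pos [ 0.4796 -0.2292  0.0761] rpy [-1.5629  0.0098  0.1563] F [-0.2814  0.1055 -7.2256] M [-0.0914  0.022  -0.0205] w 0.0156
```

View pics/s3.png

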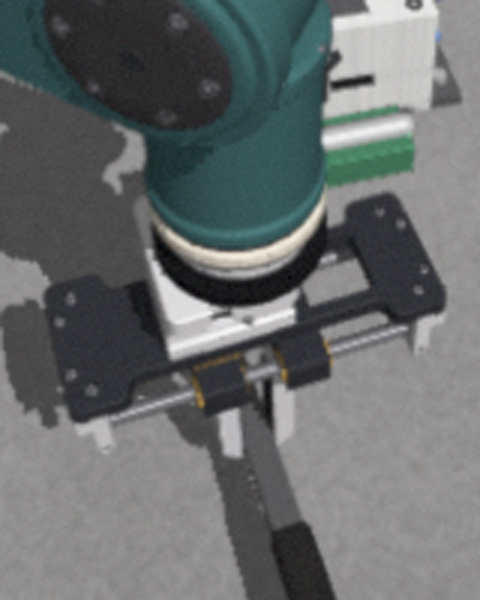

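Run:
```python
from plan import *
rows([.5962,-.172,.115,.027],8,1,cur=[.4834,-.2313,.0808,.156])
```

```text
1 0.015 -0.004 0.005 0.9; 1 0.015 -0.005 0.006 0.9; 1 0.015 -0.004 0.005 1; 1 0.015 -0.004 0.006 0.9; 1 0.015 -0.004 0.006 0.9; 1 0.014 -0.005 0.006 0.9; 1 0.015 -0.004 0.007 1; 1 0.014 -0.004 0.007 0.9
end [ 0.5961 -0.1717  0.1148  0.0268]
```

>>> send_rows --moves "1 0.015 -0.004 0.005 0.9; 1 0.015 -0.005 0.006 0.9; 1 0.015 -0.004 0.005 1; 1 0.015 -0.004 0.006 0.9; 1 0.015 -0.004 0.006 0.9; 1 0.014 -0.005 0.006 0.9; 1 0.015 -0.004 0.007 1; 1 0.014 -0.004 0.007 0.9; 1 0 0 0 0; 1 0 0 0 0"

```text
time: 6.65
tool_pos: [0.5957, -0.1711, 0.1128]
ee_rot: [-1.57, 0.003, 0.029]
wrist_force: [-0.1, -0.8, -7.6]
width: 0.0153
```

Run:
```python
from plan import *
st()
s=imaging.snapshot("side");t=imaging.snapshot("top")
save(s,'s4',(270,150,430,300),5);save(t,'t4',(300,130,460,250),5)
```

```text
t 6.65 pos [ 0.5957 -0.1711  0.1128] rpy [-1.5701  0.0031  0.0286] F [-0.0857 -0.8089 -7.6419] M [-0.1666  0.0757 -0.0916] w 0.0153
```

View pics/s4.png

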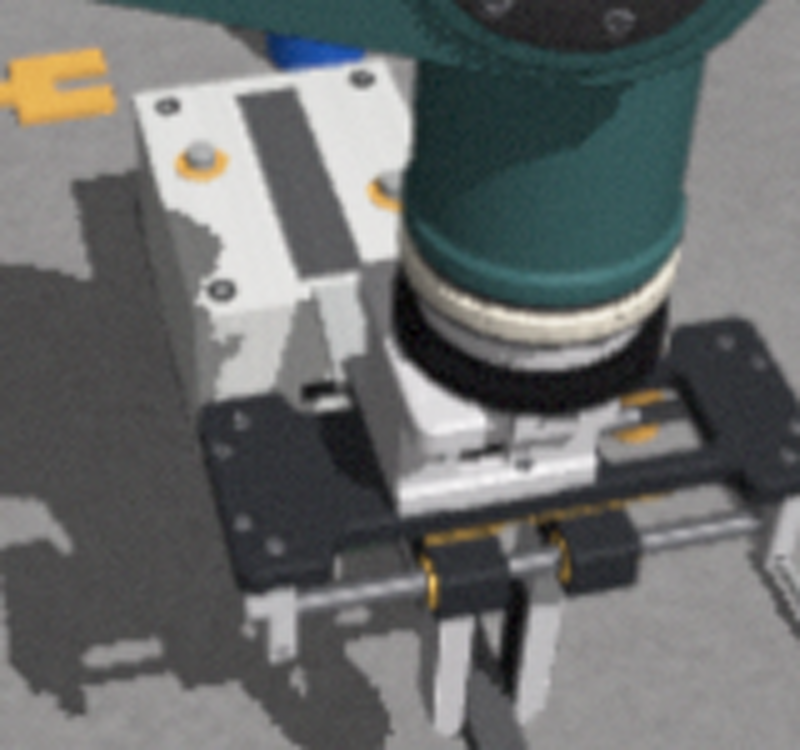

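View pics/t4.png

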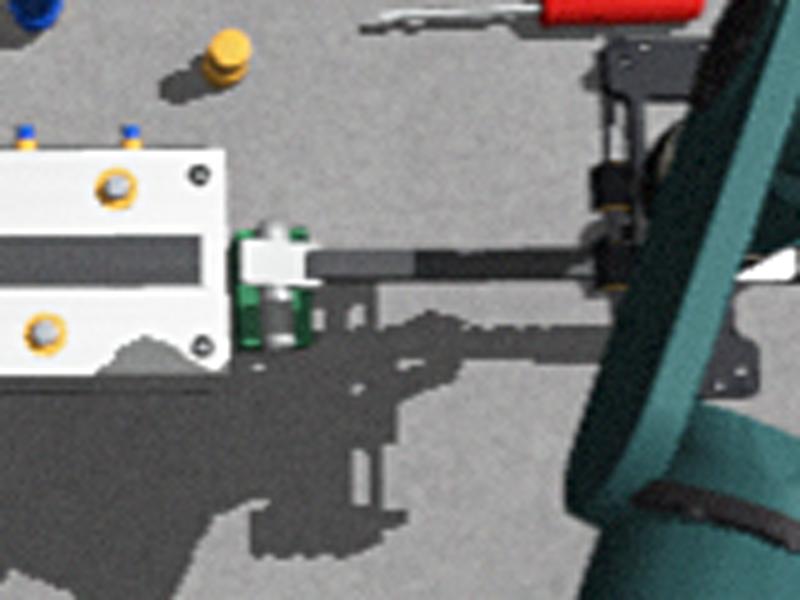

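Run:
```python
from plan import *
t=imaging.snapshot("top")
u=lambda q:(np.array(q)+.5)/5-.5+np.array([300,130])
z=.113-.014+.0114
print('tip',atz(t,u((241,261)),z),'bend',atz(t,u((310,263)),z-.003),'grip side',atz(t,u((500,262)),z-.005))
```

```text
tip [0.5895 0.0297 0.1104] bend [ 0.5899 -0.0085  0.1074] grip side [ 0.5937 -0.1139  0.1054]
```

>>> send_rows --moves "1 0.001 0.02 0 0; 1 0 0.02 0 0; 1 0 0.01 0 0; 1 0 0.005 0 0; 1 0 0.005 0 0; 1 0 0.004 0 0; 1 0 0.004 0 0; 1 0 0.003 0 0; 1 0 0 0 0; 1 0 0 0 0"

```text
time: 7.63
tool_pos: [0.5977, -0.1725, 0.0442]
ee_rot: [-1.572, -0.001, 0.027]
wrist_force: [-0.3, -3.2, -5.8]
width: 0.0157
```

>>> send_rows --moves "1 0 0.002 0 0; 1 0 0.002 0 0; 1 0 0.001 0 0; 1 0 0 0 0; -0.6 0 0 0 0; -0.6 0 0 0 0; -0.6 0 0 0 0; -0.6 0 0 0 0; -0.6 0 0 0 0; -0.6 0 -0.01 0 0"

```text
time: 8.47
tool_pos: [0.5959, -0.1709, 0.0468]
ee_rot: [-1.569, 0.004, 0.027]
wrist_force: [-0.4, 0.6, -0.7]
width: 0.0524
```

Run:
```python
from plan import *
st()
s=imaging.snapshot("side");t=imaging.snapshot("top")
save(s,'s5',(270,150,430,300),5);save(t,'t5',(300,130,460,250),5)
```

```text
t 8.47 pos [ 0.5959 -0.1709  0.0468] rpy [-1.5688  0.0036  0.0274] F [-0.3607  0.6203 -0.7437] M [-0.0475  0.1068 -0.0016] w 0.0524
```

View pics/s5.png

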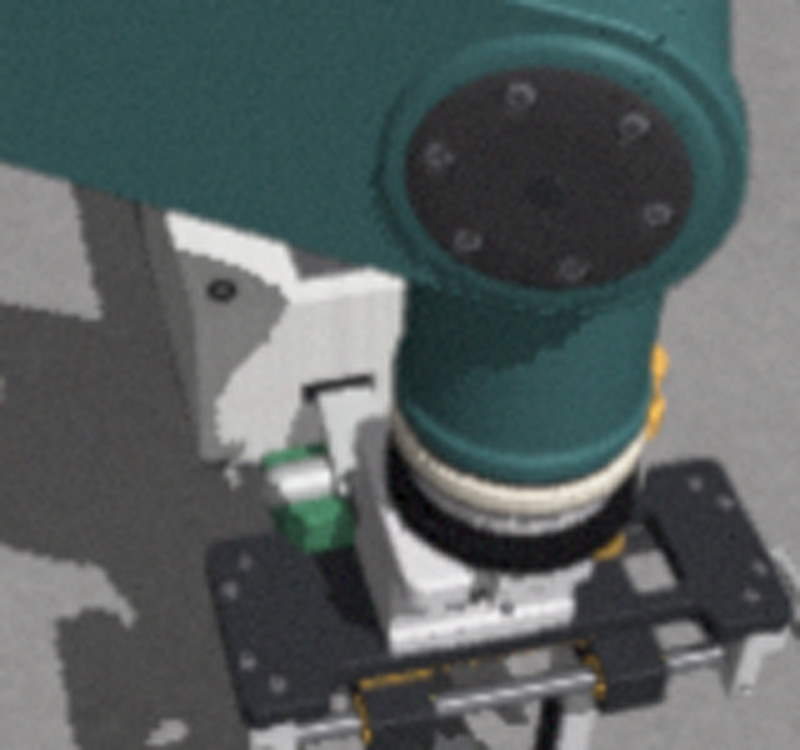

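View pics/t5.png

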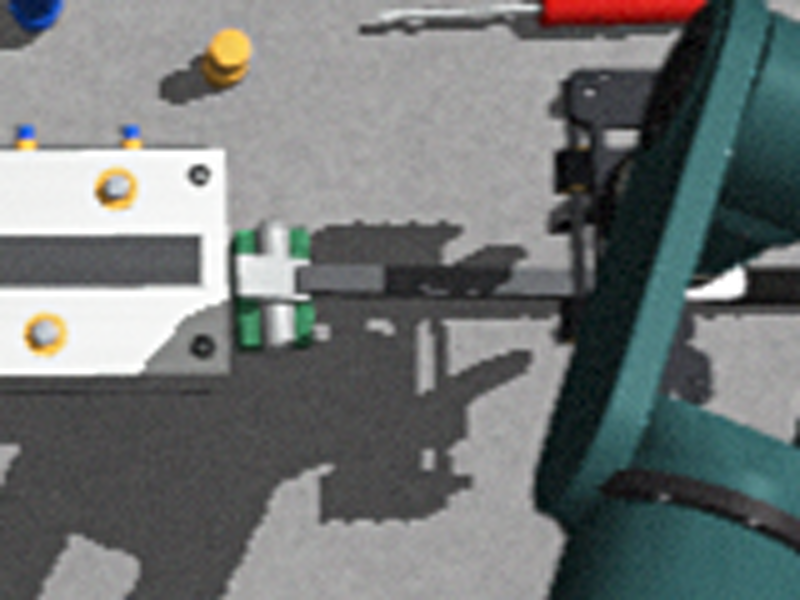

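Run:
```python
from plan import *
s=imaging.snapshot("side");t=imaging.snapshot("top")
u=lambda q:(np.array(q)+.5)/5-.5+np.array([300,130])
v=lambda q:(np.array(q)+.5)/5-.5+np.array([270,150])
for z in (.048,.053): print('tip',atz(t,u((238,276)),z),'corners',atz(t,u((238,254)),z+.003),atz(t,u((238,297)),z+.003), 'tip left side cam',atz(s,v((317,396)),z+.003))
print('shank far',atz(t,u((550,282)),.03))
print('notchL side',atz(s,v((301,386)),.05),'notchR',atz(s,v((374,374)),.05))
print('mould corner +x-y',atz(t,u((224,149)),.1),'-x-y',atz(t,u((231,375)),.1))
```

```text
tip [0.5922 0.0244 0.048 ] corners [0.6046 0.0249 0.051 ] [0.5794 0.0246 0.051 ] tip left side cam [0.5788 0.0257 0.051 ]
tip [0.5913 0.025  0.053 ] corners [0.6036 0.0254 0.056 ] [0.5786 0.0252 0.056 ] tip left side cam [0.5778 0.0211 0.056 ]
shank far [ 0.5967 -0.1629  0.03  ]
notchL side [0.5734 0.034  0.05  ] notchR [0.6065 0.0349 0.05  ]
mould corner +x-y [0.6544 0.0386 0.1   ] -x-y [0.528  0.0335 0.1   ]
```

>>> send_rows --moves "-0.6 0 0.01 0 0; -0.6 0 0.007 0 0; 1 0 0 0 0; 1 0 0 0 0; 1 0 0 0 0; 1 0 0 0 0; 1 0 0 0 0; 1 0 0 0 0; 1 0 0 0 0; 1 0 0 0 0"

```text
time: 9.5
tool_pos: [0.5973, -0.1717, 0.0317]
ee_rot: [-1.571, -0.0, 0.027]
wrist_force: [0.8, -0.2, -0.2]
width: 0.0252
```

Run:
```python
from plan import *
a=rows([.5959,-.1719,.15,.027],4,1,cur=[.5959,-.1709,.030,.027])
rows([.45,.065,.14,.027+np.pi/2],14,1,cur=a)
```

```text
1 -0 -0.03 -0 -0; 1 -0 -0.03 -0 -0; 1 -0 -0.03 -0.001 -0; 1 -0 -0.03 0 -0
end [ 0.5959 -0.1719  0.15    0.027 ]
1 -0.01 0.001 0.017 -6.4; 1 -0.008 0 0.018 -6.5; 1 -0.006 0.001 0.019 -6.4; 1 -0.003 0.001 0.02 -6.4; 1 -0.002 0.001 0.02 -6.4; 1 0.001 0 0.02 -6.5; 1 0.003 0.001 0.019 -6.4; 1 0.005 0.001 0.02 -6.4; 1 0.007 0 0.018 -6.5; 1 0.009 0.001 0.018 -6.4; 1 0.011 0.001 0.016 -6.4; 1 0.013 0.001 0.015 -6.4; 1 0.015 0 0.014 -6.5; 1 0.016 0.001 0.011 -6.4
end [0.4505 0.0652 0.14   1.5978]
```

>>> send_rows --moves "1 0 0 0 0; 1 0 0 0 0; 1 0 0 0 0; 1 0 0 0 0; 1 0 -0.01 0 0; 1 0 -0.02 0 0; 1 0 -0.03 0 0; 1 0 -0.03 0 0; 1 0 -0.02 0 0; 1 0 -0.01 0 0"

```text
time: 10.33
tool_pos: [0.5977, -0.1719, 0.1541]
ee_rot: [-1.572, -0.002, 0.027]
wrist_force: [-0.4, 0.5, -5.7]
width: 0.0155
```

>>> send_rows --moves "1 -0.01 0.001 0.017 -6.4; 1 -0.008 0 0.018 -6.5; 1 -0.006 0.001 0.019 -6.4; 1 -0.003 0.001 0.02 -6.4; 1 -0.002 0.001 0.02 -6.4; 1 0.001 0 0.02 -6.5; 1 0.003 0.001 0.019 -6.4; 1 0.005 0.001 0.02 -6.4; 1 0.007 0 0.018 -6.5; 1 0.009 0.001 0.018 -6.4"

```text
time: 11.17
tool_pos: [0.4904, -0.0016, 0.1423]
ee_rot: [-1.566, 0.001, 1.155]
wrist_force: [0.1, 0.5, -7.4]
width: 0.0158
```

>>> send_rows --moves "1 0.011 0.001 0.016 -6.4; 1 0.013 0.001 0.015 -6.4; 1 0.015 0 0.014 -6.5; 1 0.016 0.001 0.011 -6.4; 1 0 0.003 0 0; 1 0 0.003 0 0; 1 0 0.002 0 0; 1 0 0 0 0; 1 0 0 0 0; 1 0 0 0 0"

```text
time: 12.0
tool_pos: [0.4519, 0.0648, 0.1333]
ee_rot: [-1.57, 0.0, 1.597]
wrist_force: [0.2, -0.6, -8.0]
width: 0.0159
```

Run:
```python
from plan import *
st()
s=imaging.snapshot("side");t=imaging.snapshot("top")
save(s,'s6',(160,60,420,280),3);save(t,'t6',(230,110,400,390),2.5)
```

```text
t 12.00 pos [0.4519 0.0648 0.1333] rpy [-1.5704  0.      1.5966] F [ 0.1809 -0.5864 -7.9765] M [ 0.0128 -0.1052  0.0613] w 0.0159
```

View pics/s6.png

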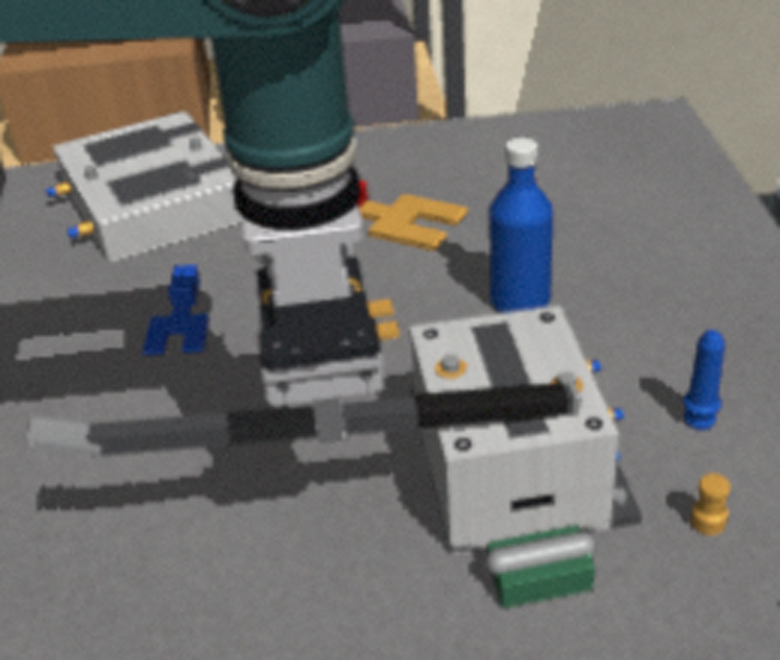

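View pics/t6.png

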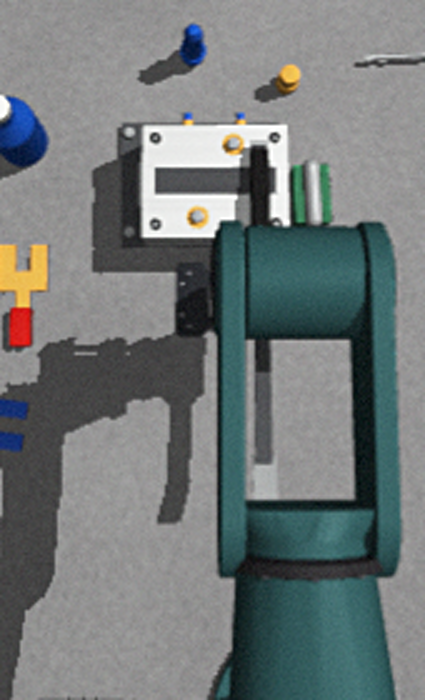

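>>> send_rows --moves "1 0 0.008 0 0; 1 0 0.008 0 0; 1 0 0.005 0 0; 1 0 0.004 0 0; 1 0 0.004 0 0; 1 0 0.004 0 0; 1 0 0.004 0 0; 1 0 0.004 0 0; 1 0 0.004 0 0; 1 0 0.003 0 0"

```text
time: 12.93
tool_pos: [0.4524, 0.0654, 0.0855]
ee_rot: [-1.573, -0.0, 1.598]
wrist_force: [0.5, 0.0, -3.8]
width: 0.0157
```

Run:
```python
from plan import *
st()
s=imaging.snapshot("side")
save(s,'s7',(160,140,380,280),3.6)
```

```text
t 12.93 pos [0.4524 0.0654 0.0855] rpy [-1.5725 -0.0002  1.598 ] F [ 0.5322  0.0104 -3.7847] M [ 0.0099 -0.3663 -0.0534] w 0.0157
```

View pics/s7.png

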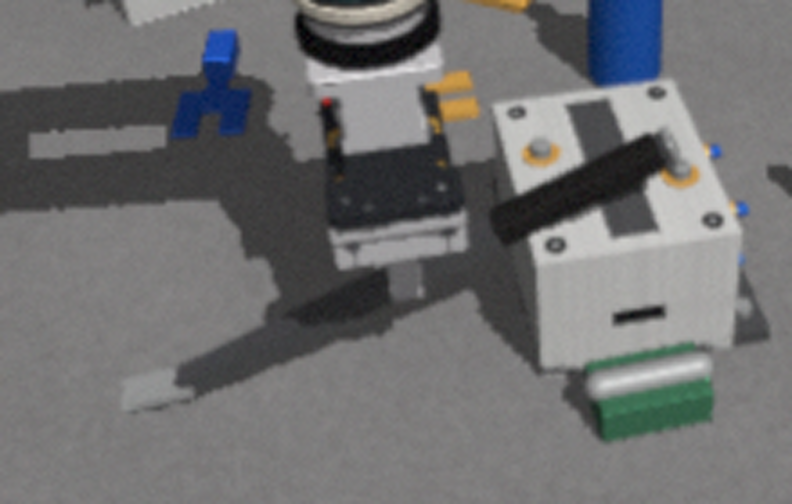

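```bash
cat > plane.py <<'E'
from plan import *
def inplane(p,px,P0,yaw):  # plane contains tool z dir & vertical through P0 ; returns (along tool z, world z)
    o,d=ray(p,px); n=np.array([np.cos(yaw),np.sin(yaw),0]); k=((P0-o)@n)/(d@n); X=o+k*d
    return np.array([(X-P0)@np.array([-np.sin(yaw),np.cos(yaw),0]),X[2]])
E
python3 - <<'E'
from plane import *
s=imaging.snapshot("side"); save(s,'s7b',(185,230,280,265),8)
u=lambda q:(np.array(q)+.5)/3.6-.5+np.array([160,140])
o=robot.get_obs();P=o["tool_pos"];y=o["ee_rot"][2]
tip=inplane(s,u((124,394)),P,y);bend=inplane(s,u((183,382)),P,y);tail=inplane(s,u((666,136)),P,y)
print(tip,bend,tail)
d=tip-tail; print(np.degrees(np.arctan2(d[1],d[0])),np.hypot(*d),'expect',np.hypot(373,11.4))
print('phi',-(np.arctan2(d[1],d[0])-np.arctan2(11.4,373)))
E
```

```text
[0.1839 0.0112] [0.1466 0.0136] [-0.1608  0.1545]
-22.58227980257163 0.37329265616960083 expect 373.17416845221214
phi 0.42468862690131326
```

View pics/s7b.png

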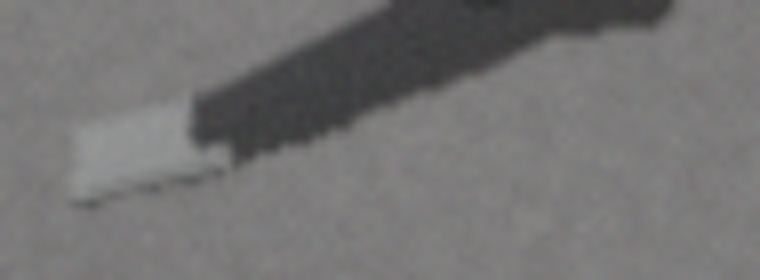

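Run:
```python
from plan import *
rows([.5956,-.166,.19,.027],14,1,cur=[.4524,.0654,.1955,1.598])
```

```text
1 -0.017 0 -0.01 6.4; 1 -0.015 0.001 -0.011 6.5; 1 -0.015 0 -0.014 6.4; 1 -0.012 0.001 -0.014 6.4; 1 -0.011 -0 -0.017 6.4; 1 -0.009 0 -0.017 6.5; 1 -0.007 0.001 -0.018 6.4; 1 -0.005 0 -0.019 6.4; 1 -0.003 0.001 -0.019 6.5; 1 -0.001 -0 -0.019 6.4; 1 0.002 0 -0.02 6.4; 1 0.003 0.001 -0.019 6.5; 1 0.006 0 -0.018 6.4; 1 0.008 0.001 -0.018 6.4
end [ 0.5955 -0.1659  0.1895  0.0272]
```

>>> send_rows --moves "1 0 -0.01 0 0; 1 0 -0.02 0 0; 1 0 -0.03 0 0; 1 0 -0.03 0 0; 1 0 -0.015 0 0; 1 0 -0.005 0 0; 1 0 0 0 0; 1 0 0 0 0; 1 0 0 0 0; 1 0 0 0 0"

```text
time: 13.87
tool_pos: [0.4505, 0.0653, 0.1933]
ee_rot: [-1.566, -0.0, 1.598]
wrist_force: [-0.1, 0.5, -7.4]
width: 0.0155
```

Run:
```python
from plane import *
st()
s=imaging.snapshot("side"); save(s,'s8',(170,90,370,210),4)
```

```text
t 13.87 pos [0.4505 0.0653 0.1933] rpy [-1.5664 -0.0002  1.5979] F [-0.1049  0.4741 -7.3813] M [ 0.0353 -0.0537  0.0067] w 0.0155
```

View pics/s8.png

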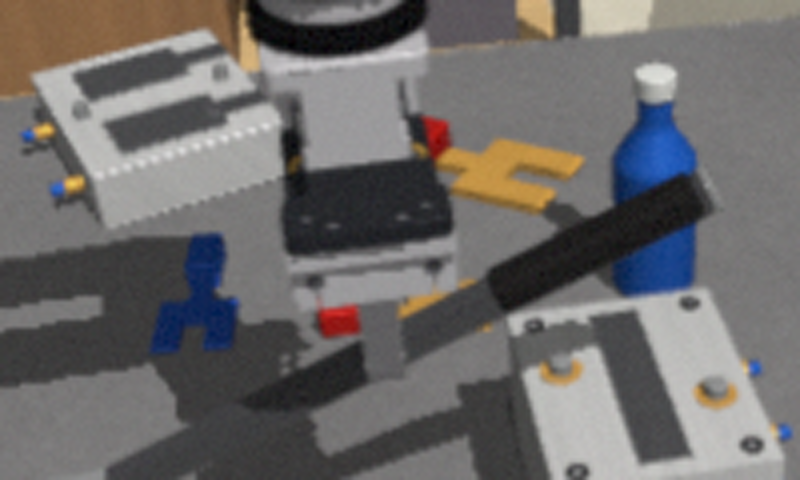

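>>> send_rows --moves "1 -0.017 0 -0.01 6.4; 1 -0.015 0.001 -0.011 6.5; 1 -0.015 0 -0.014 6.4; 1 -0.012 0.001 -0.014 6.4; 1 -0.011 0 -0.017 6.4; 1 -0.009 0 -0.017 6.5; 1 -0.007 0.001 -0.018 6.4; 1 -0.005 0 -0.019 6.4; 1 -0.003 0.001 -0.019 6.5; 1 -0.001 0 -0.019 6.4"

```text
time: 14.75
tool_pos: [0.5534, -0.1005, 0.1897]
ee_rot: [-1.569, 0.002, 0.47]
wrist_force: [0.4, 0.4, -7.9]
width: 0.0157
```

>>> send_rows --moves "1 0.002 0 -0.02 6.4; 1 0.003 0.001 -0.019 6.5; 1 0.006 0 -0.018 6.4; 1 0.008 0.001 -0.018 6.4; 1 0 0.015 0 0; 1 0 0.02 0 0; 1 0 0.02 0 0; 1 0 0.01 0 0; 1 0 0 0 0; 1 0 0 0 0"

```text
time: 15.58
tool_pos: [0.5942, -0.1657, 0.1232]
ee_rot: [-1.57, 0.003, 0.027]
wrist_force: [0.7, 0.3, -6.3]
width: 0.0156
```

Run:
```python
from plane import *
st()
s=imaging.snapshot("side"); save(s,'s9',(290,190,370,265),9)
t=imaging.snapshot("top"); save(t,'t9',(300,140,460,240),5)
```

```text
t 15.58 pos [ 0.5942 -0.1657  0.1232] rpy [-1.5696  0.0027  0.0272] F [ 0.7425  0.3325 -6.3455] M [-0.1689 -0.0091  0.0135] w 0.0156
```

View pics/s9.png

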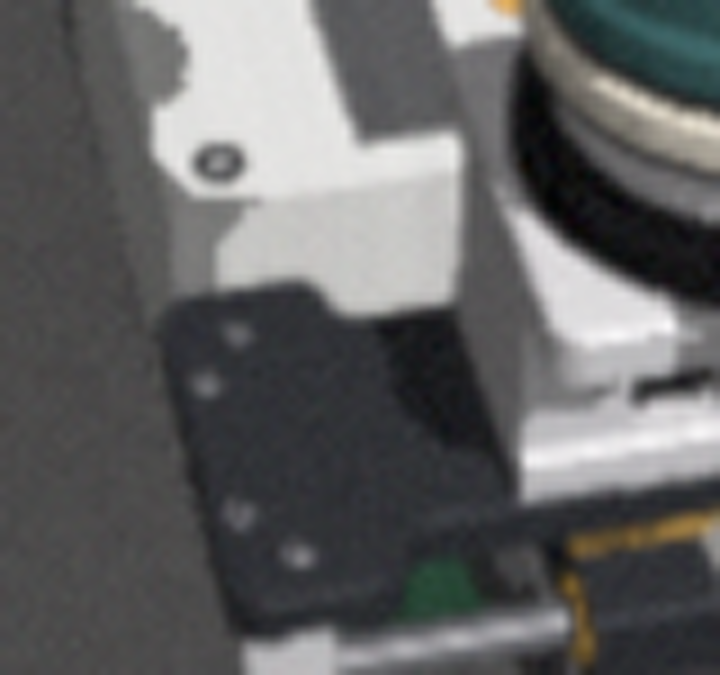

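View pics/t9.png

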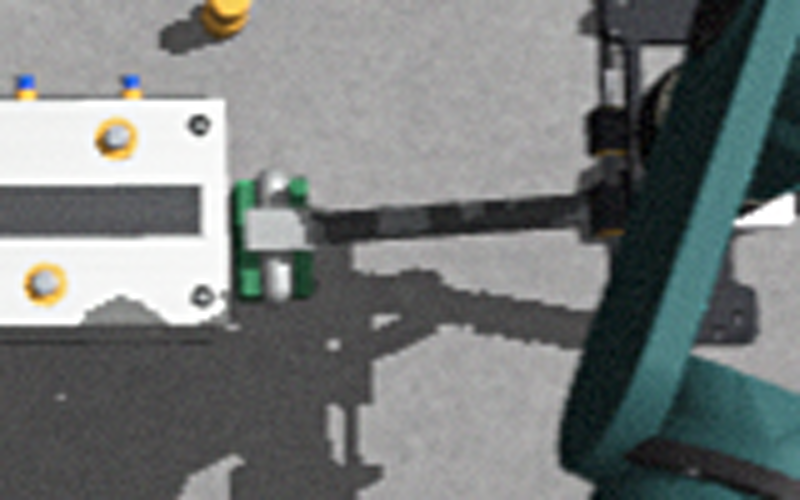

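Run:
```python
from plane import *
t=imaging.snapshot("top")
u=lambda q:(np.array(q)+.5)/5-.5+np.array([300,140])
for z in(.044,.049):print('tip',atz(t,u((245,230)),z),'c',atz(t,u((246,207)),z+.002),atz(t,u((246,251)),z+.002),'bend',atz(t,u((305,228)),z+.004))
# shank near gripper at 110 mm from TCP -> z ~ tcp-.0035-.. 
print(atz(t,u((560,212)),.108))
```

```text
tip [0.5907 0.0199 0.044 ] c [0.6039 0.0197 0.046 ] [0.578  0.0194 0.046 ] bend [ 0.5921 -0.0145  0.048 ]
tip [0.5898 0.0205 0.049 ] c [0.6029 0.0202 0.051 ] [0.5772 0.02   0.051 ] bend [ 0.5912 -0.0138  0.053 ]
[ 0.5941 -0.1466  0.108 ]
```

>>> send_rows --moves "1 0 0.002 0 0; 1 0 0.002 0 0; 1 0 0.001 0 0; 1 0 0 0 0; 1 0 0 0 0; 1 0 0 0 0; 1 0 0 0 0; 1 0 0 0 0; 1 0 0 0 0; 1 0 0 0 0"

```text
time: 16.57
tool_pos: [0.5948, -0.166, 0.1195]
ee_rot: [-1.571, -0.0, 0.027]
wrist_force: [-0.1, -0.5, -7.1]
width: 0.0156
```

Run:
```python
from plane import *
st()
```

```text
t 16.57 pos [ 0.5948 -0.166   0.1195] rpy [-1.5708 -0.0001  0.0271] F [-0.1249 -0.5225 -7.0989] M [-0.1283  0.0587 -0.0412] w 0.0156
```

>>> send_rows --moves "1 0 0.002 0 0; 1 0 0 0 0; 1 0 0 0 0; 1 0 0 0 0; 1 0 0 0 0; 1 0 0.002 0 0; 1 0 0 0 0; 1 0 0 0 0; 1 0 0 0 0; 1 0 0 0 0"

```text
time: 17.4
tool_pos: [0.5948, -0.1659, 0.1155]
ee_rot: [-1.571, -0.0, 0.027]
wrist_force: [0.4, -0.5, -7.8]
width: 0.0158
```

Run:
```python
from plane import *
st()
```

```text
t 17.40 pos [ 0.5948 -0.1659  0.1155] rpy [-1.5707 -0.0001  0.0272] F [ 0.4008 -0.4973 -7.8066] M [-0.0391  0.0618 -0.0192] w 0.0158
```

>>> send_rows --moves "1 0 0.002 0 0; 1 0 0 0 0; 1 0 0 0 0; 1 0 0 0 0; 1 0 0 0 0; 1 0 0 0 0; 1 0 0 0 0; 1 0 0 0 0; 1 0 0 0 0; 1 0 0 0 0"

```text
time: 18.23
tool_pos: [0.5949, -0.1661, 0.1136]
ee_rot: [-1.571, -0.0, 0.027]
wrist_force: [-0.2, -1.4, -4.0]
width: 0.0161
```

Run:
```python
from plane import *
st()
```

```text
t 18.23 pos [ 0.5949 -0.1661  0.1136] rpy [-1.571  -0.0003  0.027 ] F [-0.1726 -1.4219 -4.0059] M [-0.016  -0.0036 -0.0143] w 0.0161
```

>>> send_rows --moves "1 0 -0.003 0 0; 1 0 -0.002 0 0; 1 0 -0.001 0 0; 1 0 0 0 0; 1 0 0 0 0; 1 0 0 0.004 0; 1 0 0 0.006 0; 1 0 0 0.006 0; 1 0 0 0.004 0; 1 0 0 0 0"

```text
time: 19.07
tool_pos: [0.5942, -0.1444, 0.1194]
ee_rot: [-1.57, 0.0, 0.029]
wrist_force: [-0.0, -0.4, -7.2]
width: 0.0157
```

Run:
```python
from plane import *
st()
t=imaging.snapshot("top"); save(t,'t10',(320,150,400,210),9)
s=imaging.snapshot("side"); save(s,'s10',(290,190,390,265),8)
```

```text
t 19.07 pos [ 0.5942 -0.1444  0.1194] rpy [-1.5698  0.0001  0.0287] F [-0.0162 -0.4137 -7.2436] M [-0.1192  0.0204  0.0279] w 0.0157
```

View pics/t10.png

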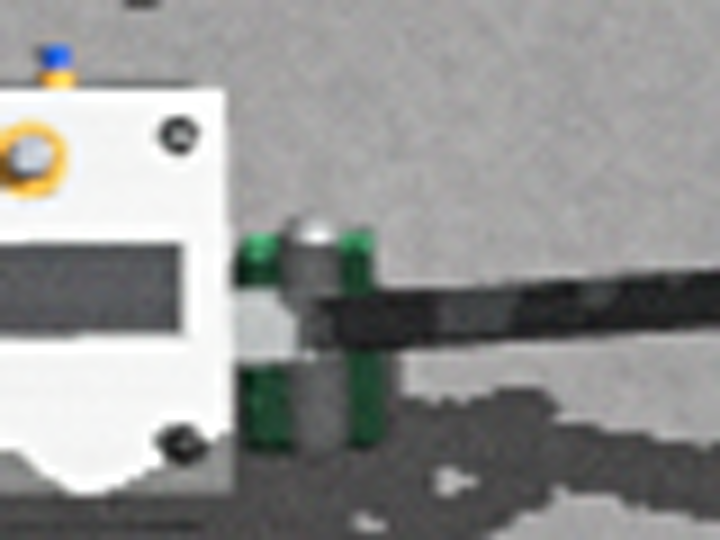

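View pics/s10.png

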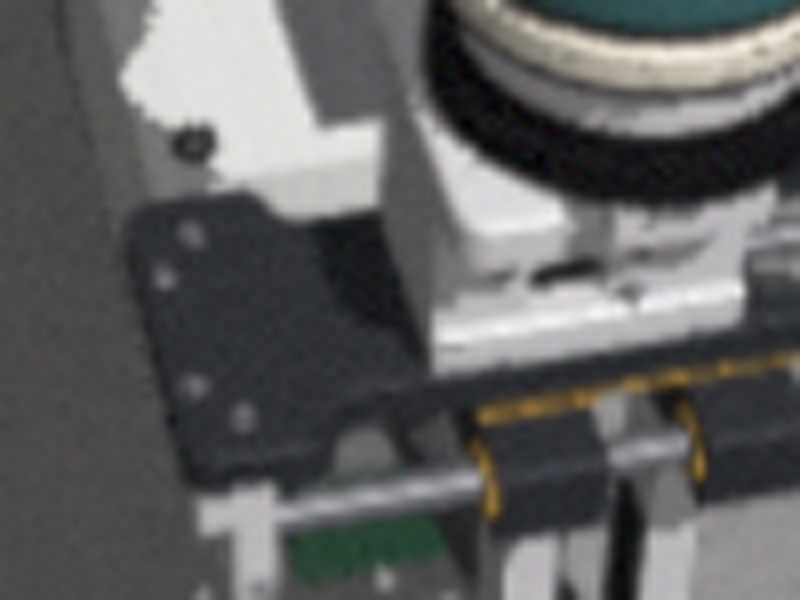

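>>> send_rows --moves "1 0 0 0.002 0; 1 0 0 0.003 0; 1 0 0 0.003 0; 1 0 0 0.002 0; 1 0 0 0.002 0; 1 0 0 0 0; 1 0 0 0 0; 1 0 0 0 0; 1 0 0 0 0; 1 0 0 0 0"

```text
time: 20.0
tool_pos: [0.5939, -0.1341, 0.1195]
ee_rot: [-1.571, -0.0, 0.027]
wrist_force: [0.1, -0.3, -7.9]
width: 0.0154
```

Run:
```python
from plane import *
st()
t=imaging.snapshot("top"); save(t,'t11',(320,150,400,210),9)
```

```text
t 20.00 pos [ 0.5939 -0.1341  0.1195] rpy [-1.5707 -0.0001  0.0269] F [ 0.0536 -0.3257 -7.9448] M [-0.1042  0.0742 -0.0145] w 0.0154
```

View pics/t11.png

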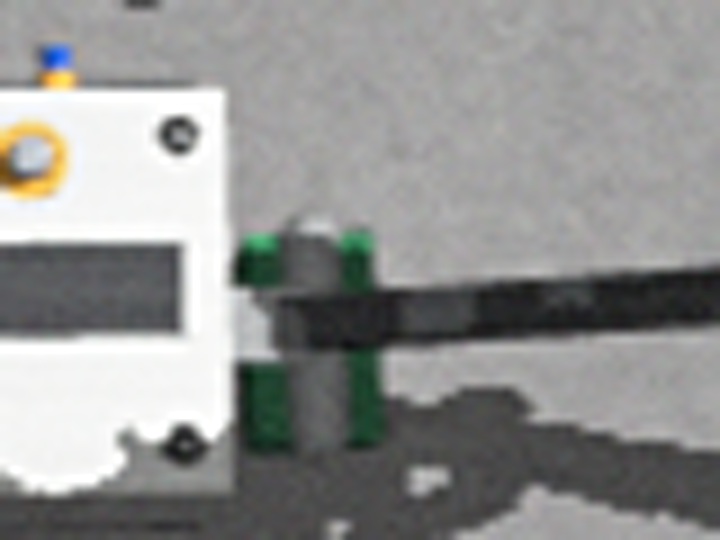

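>>> send_rows --moves "1 0 0.004 0 0; 1 0 0.004 -0.001 0; 1 0 0.005 -0.001 0; 1 0 0.005 -0.001 0; 1 0 0.005 -0.002 0; 1 0 0.005 -0.001 0; 1 0 0.005 -0.001 0; 1 0 0.004 -0.001 0; 1 0 0.002 0 0; 1 0 0 0 0"

```text
time: 20.88
tool_pos: [0.5948, -0.1418, 0.0833]
ee_rot: [-1.571, -0.002, 0.028]
wrist_force: [-2.1, 1.1, 6.6]
width: 0.0154
```

Run:
```python
from plane import *
st()
t=imaging.snapshot("top"); save(t,'t12',(320,150,400,210),9)
s=imaging.snapshot("side"); save(s,'s12',(270,140,400,270),6)
```

```text
t 20.88 pos [ 0.5948 -0.1418  0.0833] rpy [-1.5707 -0.0023  0.0275] F [-2.1172  1.0979  6.6445] M [0.4752 0.763  0.0675] w 0.0154
```

View pics/t12.png

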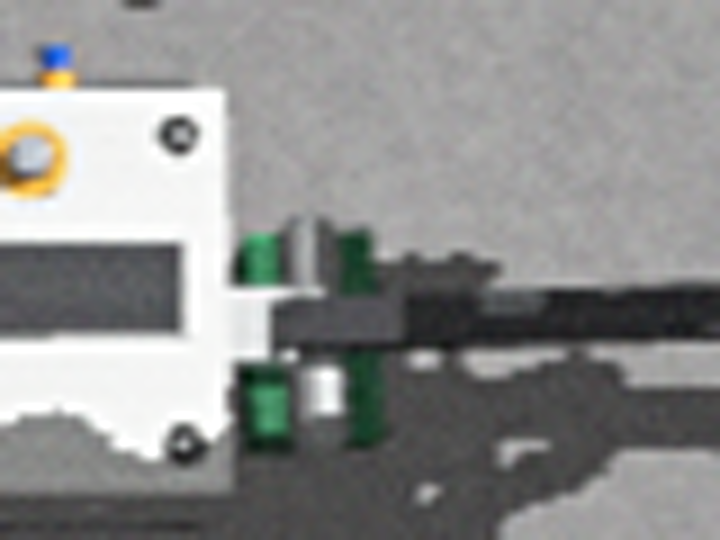

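View pics/s12.png

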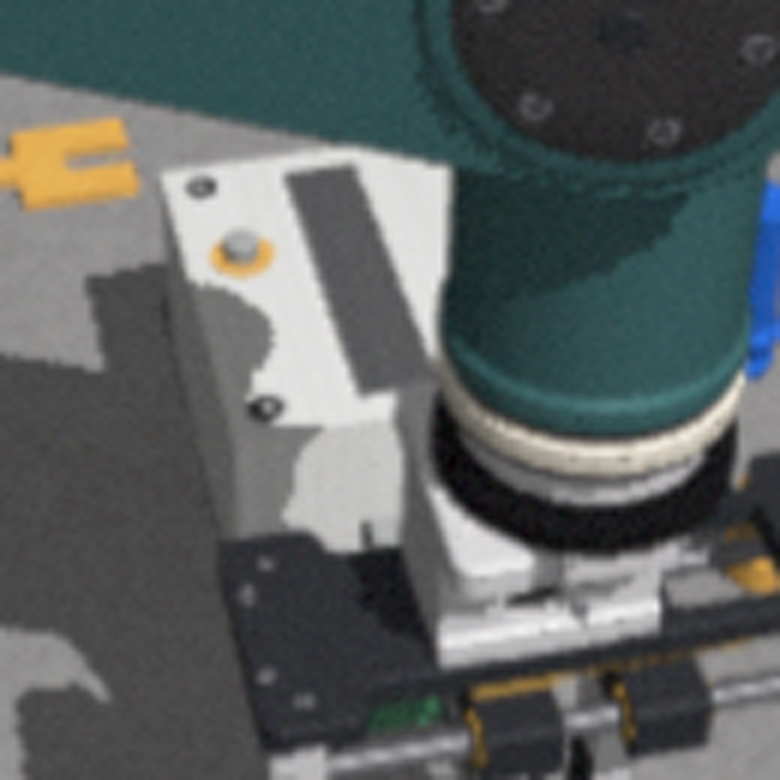

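>>> send_rows --moves "1 0 0.001 0 0; 1 0 0.001 0 0; 1 0 0.002 0 0; 1 0 0.002 -0.001 0; 1 0 0.002 0 0; 1 0 0.002 0 0; 1 0 0.002 -0.001 0; 1 0 0.001 0 0; 1 0 0 0 0; 1 0 0 0 0"

```text
time: 21.82
tool_pos: [0.596, -0.1444, 0.0721]
ee_rot: [-1.573, -0.006, 0.028]
wrist_force: [-2.8, 0.3, 10.1]
width: 0.0158
```

Run:
```python
from plane import *
st()
t=imaging.snapshot("top"); save(t,'t13',(260,140,400,210),5)
s=imaging.snapshot("side"); save(s,'s13',(270,140,400,270),6)
```

```text
t 21.82 pos [ 0.596  -0.1444  0.0721] rpy [-1.5727 -0.0056  0.0279] F [-2.754   0.2667 10.0745] M [0.3114 0.6723 0.1504] w 0.0158
```

View pics/s13.png

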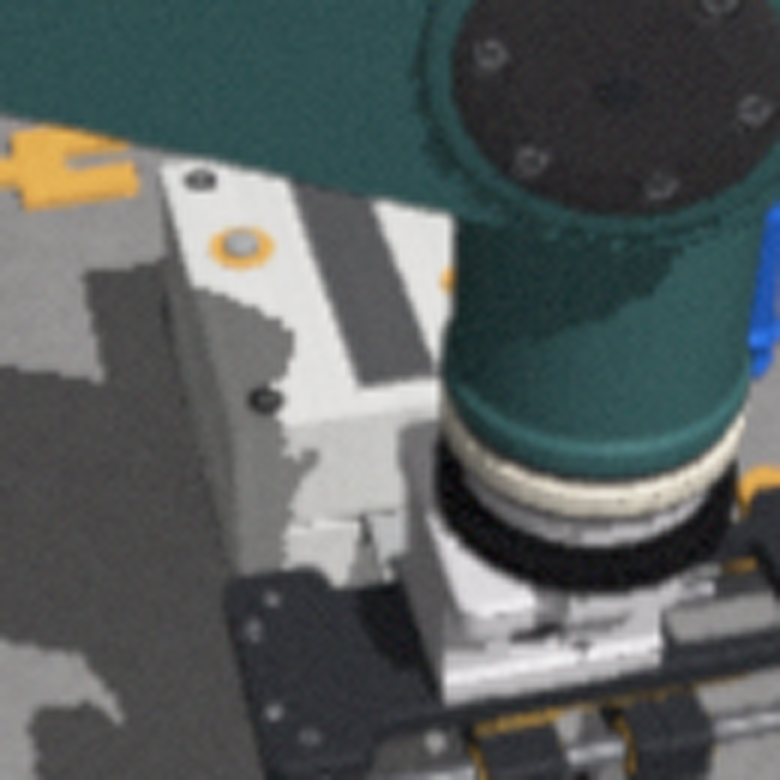

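View pics/t13.png

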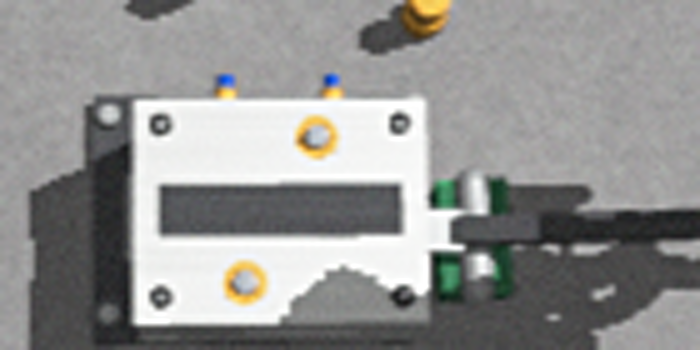

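>>> send_rows --moves "1 0 0.001 0 0; 1 0 0.002 0 0; 1 0 0.002 0 0; 1 0 0.002 0 0; 1 0 0.002 0 0; 1 0 0.002 0 0; 1 0 0.001 0 0; 1 0 0 0 0; 1 0 0 0 0; 1 0 0 0 0"

```text
time: 22.75
tool_pos: [0.5967, -0.1459, 0.0608]
ee_rot: [-1.576, -0.007, 0.028]
wrist_force: [-1.8, -0.9, 9.9]
width: 0.0158
```

Run:
```python
from plane import *
st()
s=imaging.snapshot("side"); save(s,'s14',(270,140,400,270),6)
```

```text
t 22.75 pos [ 0.5967 -0.1459  0.0608] rpy [-1.5758 -0.0074  0.0278] F [-1.7796 -0.8818  9.9164] M [-0.2157  0.5903  0.2189] w 0.0158
```

View pics/s14.png

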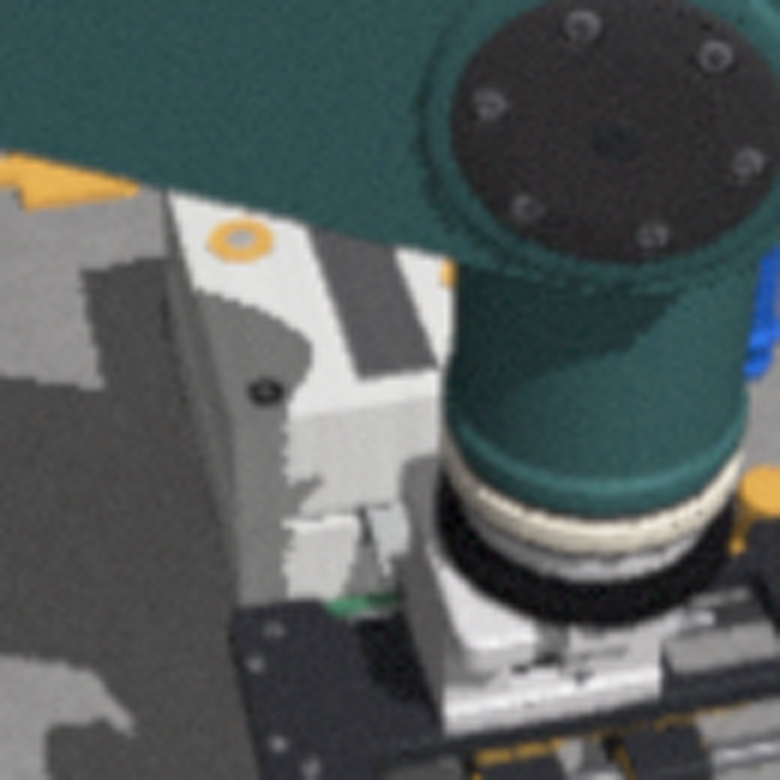

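Run:
```python
from plane import *
s=imaging.snapshot("side")
X0=atz(s,(np.array([266,408])+.5)/6-.5+[270,140],.1); print(X0)
for dz in(0,.004,.006,.008,.01,.012): print(dz,(proj(s,X0+[0,0,dz])[0]-[270,140]+.5)*6-.5)
```

```text
[0.5418 0.0489 0.1   ]
0 [266. 408.]
0.004 [265.6929 399.746 ]
0.006 [265.5386 395.5978]
0.008 [265.3838 391.4353]
0.01 [265.2284 387.2585]
0.012 [265.0726 383.0674]
```

>>> send_rows --moves "1 0 0.001 0 0; 1 0 0.001 0 0; 1 0 0.002 0 0; 1 0 0.001 0 0; 1 0 0.001 0 0; 1 0 0 0 0; 1 0 0 0 0; 1 0 0 0 0; 1 0 0 0 0; 1 0 0 0 0"

```text
time: 23.68
tool_pos: [0.597, -0.1464, 0.0551]
ee_rot: [-1.577, -0.008, 0.028]
wrist_force: [-1.1, -2.7, 11.0]
width: 0.0162
```

Run:
```python
from plane import *
st()
s=imaging.snapshot("side"); save(s,'s15',(290,180,350,250),11)
t=imaging.snapshot("top"); save(t,'t15',(260,140,400,210),5)
```

```text
t 23.68 pos [ 0.597  -0.1464  0.0551] rpy [-1.5767 -0.008   0.0277] F [-1.1393 -2.7023 10.9852] M [-0.3327  0.5347  0.257 ] w 0.0162
```

View pics/s15.png

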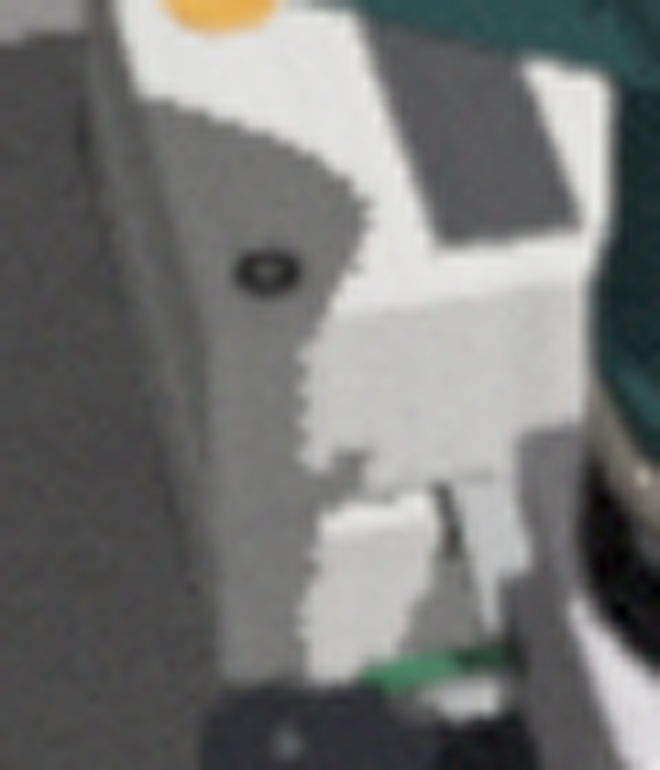

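View pics/t15.png

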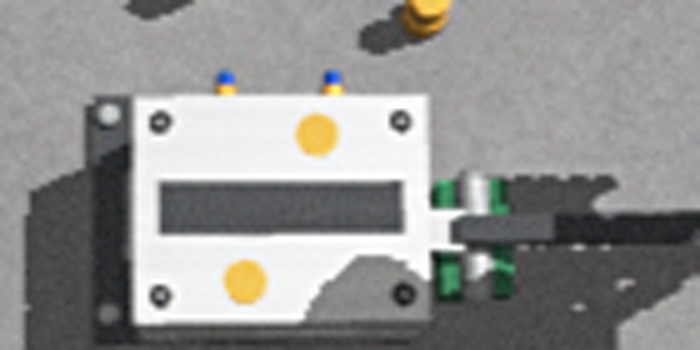

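>>> send_rows --moves "1 0 -0.0005 0 0; 1 0 -0.0005 0 0; 1 0 -0.0005 0 0; 1 0 0 0 0; 1 0 0 0 0; -0.4 0 0 0 0; -0.4 0 0 0 0; -0.4 0 0 0 0; -0.4 0 0 0 0; -0.4 0 0 0 0"

```text
time: 24.62
tool_pos: [0.594, -0.1437, 0.0506]
ee_rot: [-1.57, 0.001, 0.027]
wrist_force: [0.7, 0.2, -0.5]
width: 0.0459
```

Run:
```python
from plane import *
st()
s=imaging.snapshot("side"); save(s,'s16',(290,180,350,250),11)
```

```text
t 24.62 pos [ 0.594  -0.1437  0.0506] rpy [-1.5704  0.0005  0.0274] F [ 0.6989  0.1719 -0.5182] M [-0.0806  0.0638 -0.0036] w 0.0459
```

View pics/s16.png

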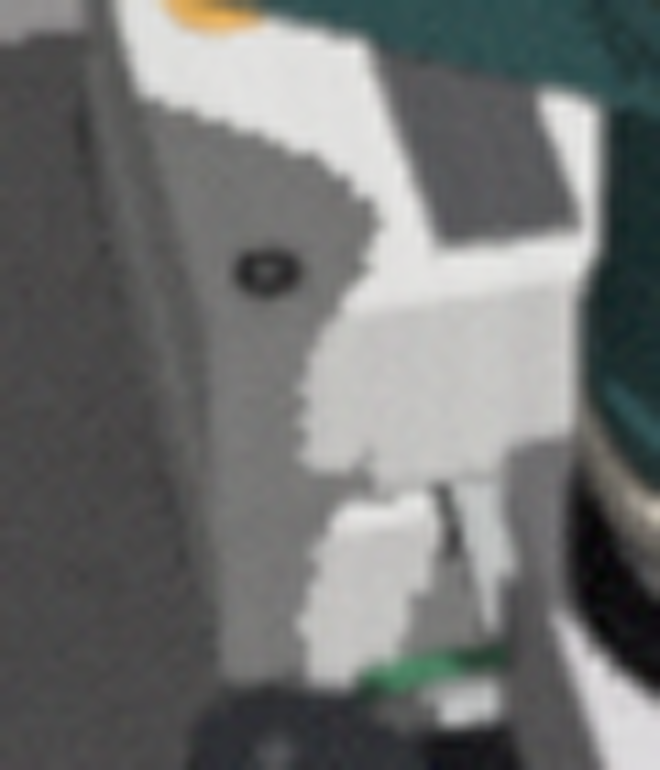

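Run:
```python
from plane import *
rows([.4262,.335,.12,1.616],18,-.4,cur=[.594,-.1437,.2106,.0274])
```

```text
-0.4 -0.009 0.005 0.027 -5.1; -0.4 -0.006 0.005 0.027 -5; -0.4 -0.004 0.005 0.028 -5.1; -0.4 -0.001 0.005 0.028 -5; -0.4 0.001 0.005 0.028 -5.1; -0.4 0.004 0.005 0.028 -5; -0.4 0.006 0.005 0.028 -5.1; -0.4 0.009 0.005 0.027 -5.1; -0.4 0.011 0.005 0.026 -5; -0.4 0.013 0.005 0.025 -5.1; -0.4 0.015 0.005 0.023 -5; -0.4 0.017 0.005 0.023 -5.1; -0.4 0.02 0.005 0.02 -5; -0.4 0.021 0.005 0.019 -5.1; -0.4 0.022 0.005 0.017 -5.1; -0.4 0.024 0.006 0.015 -5; -0.4 0.025 0.005 0.013 -5.1; -0.4 0.026 0.005 0.01 -5
end [0.4262 0.3347 0.1196 1.6156]
```

>>> send_rows --moves "-0.4 0 0 0 0; -0.4 0 0 0 0; -0.4 0 0 0 0; -0.4 0 -0.01 0 0; -0.4 0 -0.02 0 0; -0.4 0 -0.03 0 0; -0.4 0 -0.035 0 0; -0.4 0 -0.035 0 0; -0.4 0 -0.03 0 0; -0.4 0 0 0 0"

```text
time: 25.5
tool_pos: [0.5973, -0.145, 0.2211]
ee_rot: [-1.576, -0.015, 0.027]
wrist_force: [0.8, -0.3, 0.9]
width: 0.0658
```

>>> send_rows --moves "-0.4 -0.009 0.005 0.027 -5.1; -0.4 -0.006 0.005 0.027 -5; -0.4 -0.004 0.005 0.028 -5.1; -0.4 -0.001 0.003 0.028 -5; -0.4 0.001 0.003 0.028 -5.1; -0.4 0.004 0.003 0.028 -5; -0.4 0.006 0.003 0.028 -5.1; -0.4 0.009 0.003 0.027 -5.1; -0.4 0.011 0.003 0.026 -5; -0.4 0.013 0.005 0.025 -5.1"

```text
time: 26.33
tool_pos: [0.5002, 0.1236, 0.1734]
ee_rot: [-1.571, -0.001, 0.914]
wrist_force: [0.4, 0.4, -0.3]
width: 0.0658
```

>>> send_rows --moves "-0.4 0.015 0.005 0.023 -5; -0.4 0.017 0.005 0.023 -5.1; -0.4 0.02 0.005 0.02 -5; -0.4 0.021 0.005 0.019 -5.1; -0.4 0.022 0.01 0.017 -5.1; -0.4 0.024 0.01 0.015 -5; -0.4 0.025 0.01 0.013 -5.1; -0.4 0.026 0.01 0.01 -5; -0.4 0 0.02 0 0; -0.4 0 0.02 0 0"

```text
time: 27.17
tool_pos: [0.4261, 0.3364, 0.0731]
ee_rot: [-1.573, -0.001, 1.619]
wrist_force: [-0.6, -0.2, -0.5]
width: 0.066
```

Run:
```python
from plane import *
st()
s=imaging.snapshot("side"); save(s,'s17',(220,110,400,270),4.4)
t=imaging.snapshot("top"); save(t,'t17',(190,140,350,270),5)
```

```text
t 27.17 pos [0.4261 0.3364 0.0731] rpy [-1.5726 -0.0012  1.6187] F [-0.5908 -0.2317 -0.5426] M [ 0.0289  0.0076 -0.0267] w 0.0660
```

View pics/s17.png

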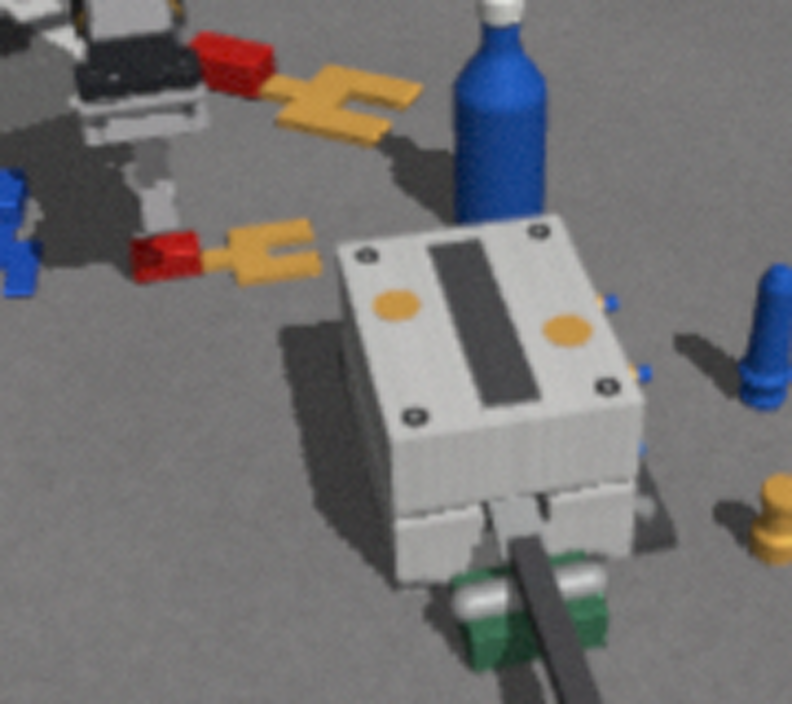

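View pics/t17.png

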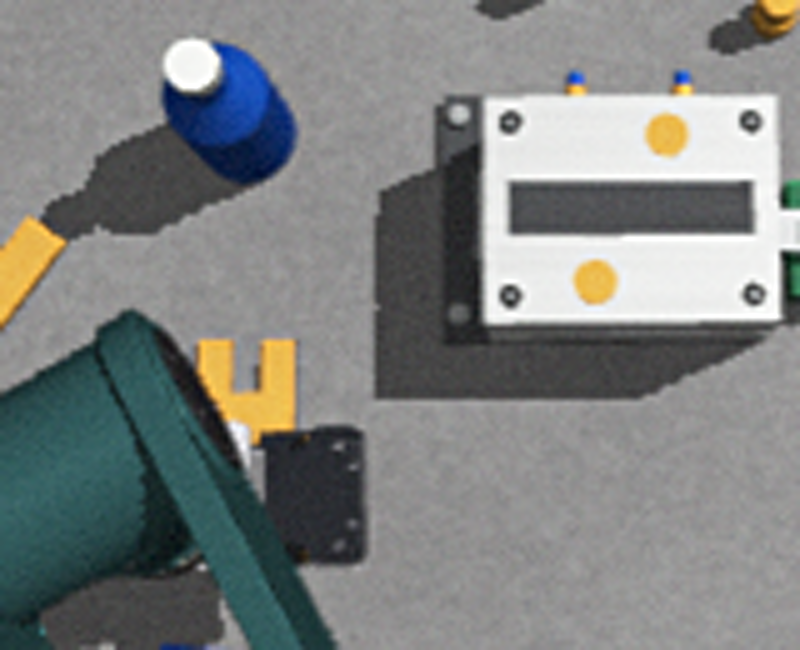

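Three look-alikes: the small red/brass fork (side 259,168; top 239,228), the large red/brass fork (side 290,130; top 175,200), and the blue fork (side 219,165; top 220,278). The small red/brass one fits: it isn't blue and is the smaller of the two in its colour. The enlarged crop confirms the size difference, and the hand is above the small one.

>>> send_rows --moves "-0.4 0 0.02 0 0; -0.4 0 0.02 0 0; -0.4 0 0.01 0 0; -0.4 0 0.002 0 0; 1 0 0 0 0; 1 0 0 0 0; 1 0 0 0 0; 1 0 0 0 0; 1 0 0 0 0; 1 0 0 0 0"

```text
time: 28.1
tool_pos: [0.4268, 0.3347, 0.0217]
ee_rot: [-1.572, -0.001, 1.615]
wrist_force: [0.1, -0.1, 0.2]
width: 0.0294
```

>>> send_rows --moves "1 0 0 0 0; 1 0 0 0 0; 1 0 0 0 0; 1 0 0 0 0; 1 0 -0.01 0 0; 1 0 -0.02 0 0; 1 0 -0.01 0 0; 1 0 0 0 0; 1 0 0 0 0; 1 0 0 0 0"

```text
time: 28.93
tool_pos: [0.426, 0.3341, 0.0602]
ee_rot: [-1.57, 0.001, 1.615]
wrist_force: [-0.4, -0.2, -2.1]
width: 0.0239
```

Run:
```python
from plane import *
st()
s=imaging.snapshot("side"); save(s,'s18',(230,120,330,220),7)
t=imaging.snapshot("top"); save(t,'t18',(200,160,320,260),6)
```

```text
t 28.93 pos [0.426  0.3341 0.0602] rpy [-1.5696  0.0008  1.6153] F [-0.4177 -0.2447 -2.1113] M [0.0046 0.1051 0.0195] w 0.0239
```

View pics/s18.png

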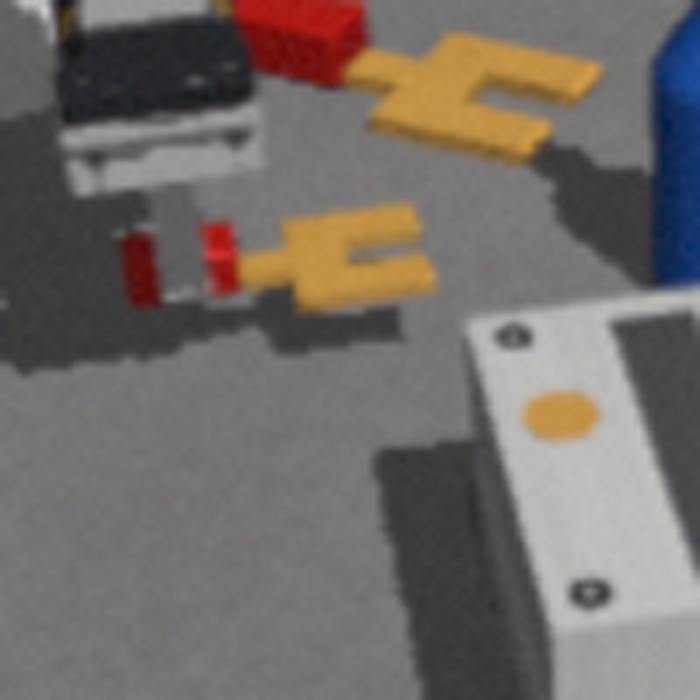

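View pics/t18.png

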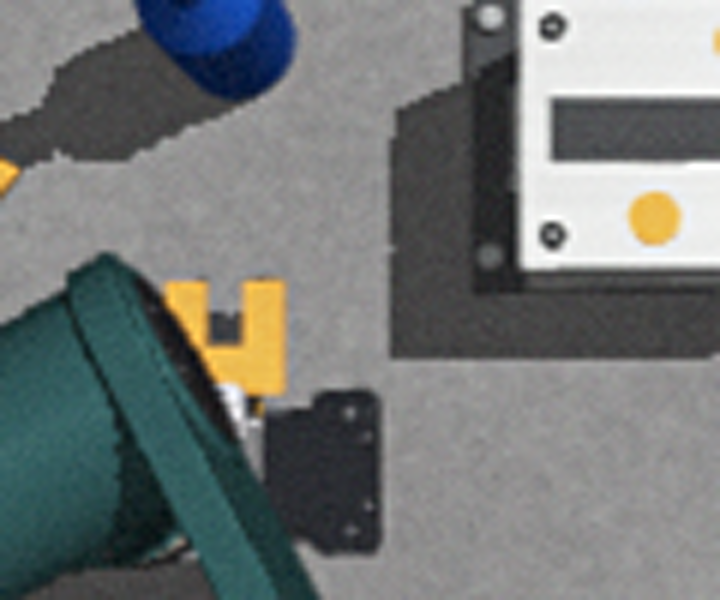

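Run:
```python
from plane import *
t=imaging.snapshot("top");s=imaging.snapshot("side")
u=lambda q:(np.array(q)+.5)/6-.5+np.array([200,160])
v=lambda q:(np.array(q)+.5)/7-.5+np.array([230,120])
print('pin top',atz(t,u((655,217)),.110),'pin side',atz(s,v((561,415)),.110))
z=.0445
print('slot bottom L/R',atz(t,u((208,344)),z),atz(t,u((243,343)),z),'mouth L/R',atz(t,u((208,281)),z),atz(t,u((243,281)),z))
print('right edge',atz(t,u((287,281)),z),atz(t,u((285,394)),z))
print('side slot bottom',atz(s,v((349,247)),z),atz(s,v((352,264)),z),'prong ends',atz(s,v((418,222)),z),atz(s,v((433,278)),z))
o=robot.get_obs();print(o["tool_pos"])
```

```text
pin top [0.5484 0.1353 0.11  ] pin side [0.5468 0.135  0.11  ]
slot bottom L/R [0.4915 0.3457 0.0445] [0.4924 0.3291 0.0445] mouth L/R [0.5216 0.3473 0.0445] [0.522  0.3306 0.0445]
right edge [0.5225 0.3097 0.0445] [0.4687 0.3081 0.0445]
side slot bottom [0.4911 0.3398 0.0445] [0.4912 0.3278 0.0445] prong ends [0.5204 0.3517 0.0445] [0.5217 0.3117 0.0445]
[0.4259 0.3341 0.0599]
```

Run:
```python
from plane import *
a=rows([.413,.30,.0745,1.598],3,1)
rows([.413,.1316,.0745,1.598],7,1,cur=a)
```

```text
1 -0.011 -0.005 0.005 0.3; 1 -0.011 -0.005 0.005 0.4; 1 -0.012 -0.005 0.004 0.3
end [0.4133 0.2996 0.0749 1.5979]
1 -0.024 0 0.001 -0; 1 -0.024 0 0 -0; 1 -0.024 0 0.001 -0; 1 -0.024 0 0.001 -0; 1 -0.024 0 0 -0; 1 -0.024 0 0.001 -0; 1 -0.024 0 0.001 -0
end [0.4128 0.1315 0.0749 1.5979]
```

>>> send_rows --moves "1 -0.011 -0.005 0.005 0.3; 1 -0.011 -0.005 0.005 0.4; 1 -0.012 -0.004 0.004 0.3; 1 -0.024 0 0.001 0; 1 -0.024 0 0 0; 1 -0.024 0 0.001 0; 1 -0.024 0 0.001 0; 1 -0.024 0 0 0; 1 -0.024 0 0.001 0; 1 -0.024 0 0.001 0"

```text
time: 29.97
tool_pos: [0.4129, 0.1307, 0.0746]
ee_rot: [-1.57, 0.0, 1.598]
wrist_force: [-0.3, 0.6, -1.5]
width: 0.0238
```

>>> send_rows --moves "1 0 0 0 0; 1 0 0 0 0; 1 0 0 0 0; 1 0 0 0 0; 1 0 0 0 0; 1 0 0 0 0; 1 0 0 0 0; 1 0 0 0 0; 1 0 0 0 0; 1 0 0 0 0"

```text
time: 30.8
tool_pos: [0.4134, 0.1321, 0.075]
ee_rot: [-1.571, -0.0, 1.598]
wrist_force: [-0.5, -0.8, -1.2]
width: 0.0235
```

Run:
```python
from plane import *
st()
s=imaging.snapshot("side"); save(s,'s19',(270,140,350,240),7)
t=imaging.snapshot("top"); save(t,'t19',(270,140,350,240),7)
```

```text
t 30.80 pos [0.4134 0.1321 0.075 ] rpy [-1.5708 -0.0001  1.5982] F [-0.4941 -0.7629 -1.221 ] M [ 0.0131  0.1037 -0.0306] w 0.0235
```

View pics/s19.png

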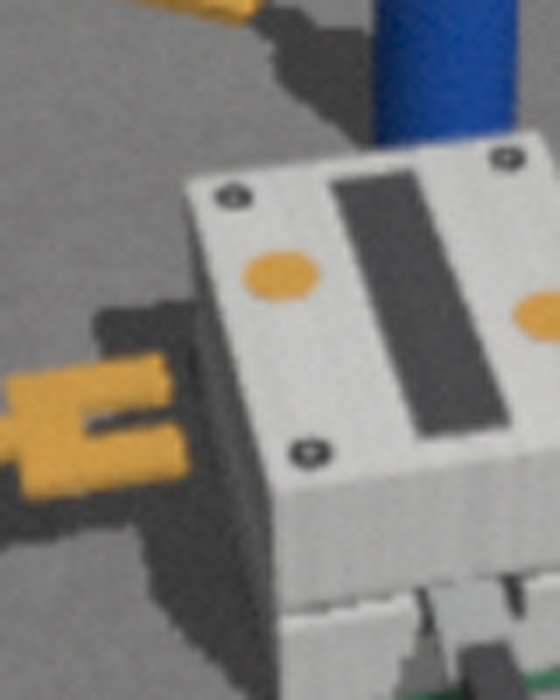

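View pics/t19.png

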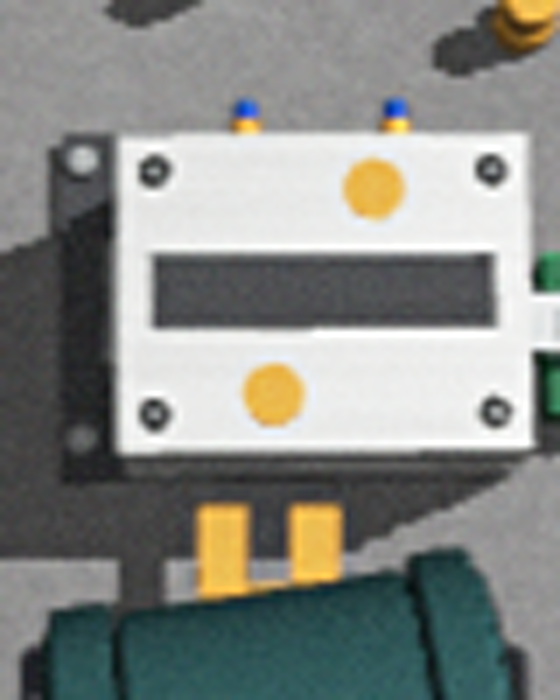

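Run:
```python
from plane import *
t=imaging.snapshot("top");s=imaging.snapshot("side")
u=lambda q:(np.array(q)+.5)/7-.5+np.array([270,140])
z=.0592
print('pin top',atz(t,u((274,395)),.110),'pin side',atz(s,u((282,275)),.110))
print('prong mouth',atz(t,u((249,506)),z),atz(t,u((289,506)),z),'outer',atz(t,u((198,506)),z),atz(t,u((342,506)),z))
print('prong side outer top L',atz(s,u((8,382)),z),'R',atz(s,u((24,500)),z-.006), 'slot', atz(s,u((165,405)),z),atz(s,u((180,425)),z))
# gap on notched face corner at -x-y: lower-half top edge and upper-half bottom edge on the face y
d=atz(s,u((278,622)),.05); print('lower corner',d, 'upper corner', [ (h,proj(s,[d[0],d[1],.05+h])[0]*7-[270*7,140*7]) for h in (.008,.01,.012)])
```

```text
pin top [0.5477 0.1353 0.11  ] pin side [0.5472 0.1349 0.11  ]
prong mouth [0.5095 0.1441 0.0592] [0.5099 0.1279 0.0592] outer [0.509  0.1647 0.0592] [0.5104 0.1065 0.0592]
prong side outer top L [0.454  0.1588 0.0592] R [0.4544 0.1054 0.0532] slot [0.5055 0.1364 0.0592] [0.5092 0.1253 0.0592]
lower corner [0.5282 0.0378 0.05  ] upper corner [(0.008, array([274.083 , 601.2314])), (0.01, array([273.8519, 596.7517])), (0.012, array([273.6201, 592.2568]))]
```

>>> send_rows --moves "1 -0.001 0.0015 0 0; 1 0 0 0 0; 1 0 0 0 0; 1 0 0 -0.004 0; 1 0 0 -0.006 0; 1 0 0 -0.006 0; 1 0 0 -0.006 0; 1 0 0 -0.006 0; 1 0 0 -0.002 0; 1 0 0 0 0"

```text
time: 31.83
tool_pos: [0.4441, 0.1317, 0.0734]
ee_rot: [-1.571, -0.0, 1.598]
wrist_force: [-0.3, -0.2, -1.4]
width: 0.0238
```

Run:
```python
from plane import *
st()
s=imaging.snapshot("side"); save(s,'s20',(270,140,350,240),7)
```

```text
t 31.83 pos [0.4441 0.1317 0.0734] rpy [-1.5708 -0.0001  1.5977] F [-0.3381 -0.1814 -1.3511] M [ 0.0353  0.1016 -0.0401] w 0.0238
```

View pics/s20.png

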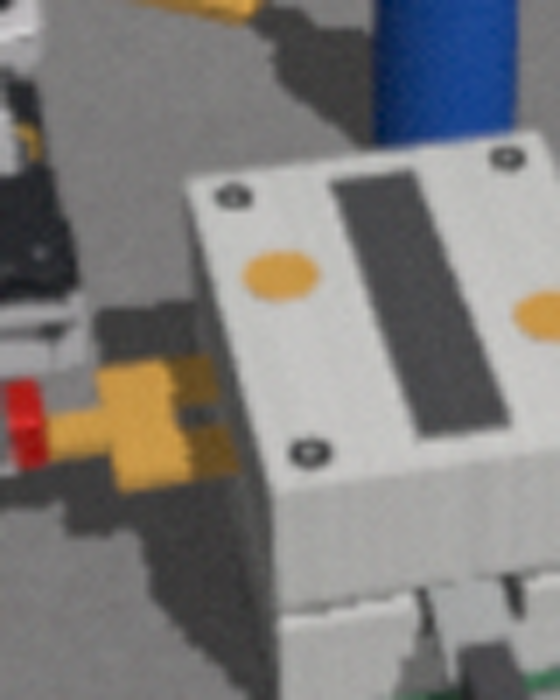

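>>> send_rows --moves "1 0 0 -0.003 0; 1 0 0 -0.004 0; 1 0 0 -0.004 0; 1 0 0 -0.004 0; 1 0 0 -0.004 0; 1 0 0 -0.004 0; 1 0 0 -0.003 0; 1 0 0 -0.001 0; 1 0 0 0 0; 1 0 0 0 0"

```text
time: 32.72
tool_pos: [0.4703, 0.1325, 0.0734]
ee_rot: [-1.57, -0.0, 1.598]
wrist_force: [-0.4, 0.4, -1.8]
width: 0.0238
```

>>> send_rows --moves "1 0 0 -0.001 0; 1 0 0 -0.001 0; 1 0 0 -0.001 0; 1 0 0 -0.001 0; 1 0 0 0 0; 1 0 0 0 0; 1 0 0 0 0; 1 0 0 0 0; 1 0 0 0 0; 1 0 0 0 0"

```text
time: 33.55
tool_pos: [0.4744, 0.1326, 0.0735]
ee_rot: [-1.571, -0.0, 1.598]
wrist_force: [-1.0, 0.1, -1.2]
width: 0.0237
```

>>> send_rows --moves "1 0 0 -0.001 0; 1 0 0 0 0; 1 0 0 0 0; 1 0 0 -0.001 0; 1 0 0 0 0; 1 0 0 0 0; 1 0 0 0 0; 1 0 0 0 0; 1 0 0 0 0; 1 0 0 0 0"

```text
time: 34.38
tool_pos: [0.4761, 0.1326, 0.0734]
ee_rot: [-1.57, -0.0, 1.598]
wrist_force: [-1.6, 0.0, -2.0]
width: 0.0238
```

>>> send_rows --moves "1 0 0 -0.001 0; 1 0 0 0 0; 1 0 0 0 0; 1 0 0 -0.001 0; 1 0 0 0 0; 1 0 0 0 0; 1 0 0 0 0; 1 0 0 0 0; 1 0 0 0 0; 1 0 0 0 0"

```text
time: 35.22
tool_pos: [0.4764, 0.1327, 0.0733]
ee_rot: [-1.566, 0.0, 1.598]
wrist_force: [-7.0, -0.8, 2.9]
width: 0.0238
```

Run:
```python
from plane import *
st()
s=imaging.snapshot("side"); save(s,'s21',(270,140,350,240),7)
```

```text
t 35.22 pos [0.4764 0.1327 0.0733] rpy [-1.566   0.0001  1.5982] F [-7.0405 -0.8155  2.9118] M [ 0.0126  1.3196 -0.0105] w 0.0238
```

View pics/s21.png

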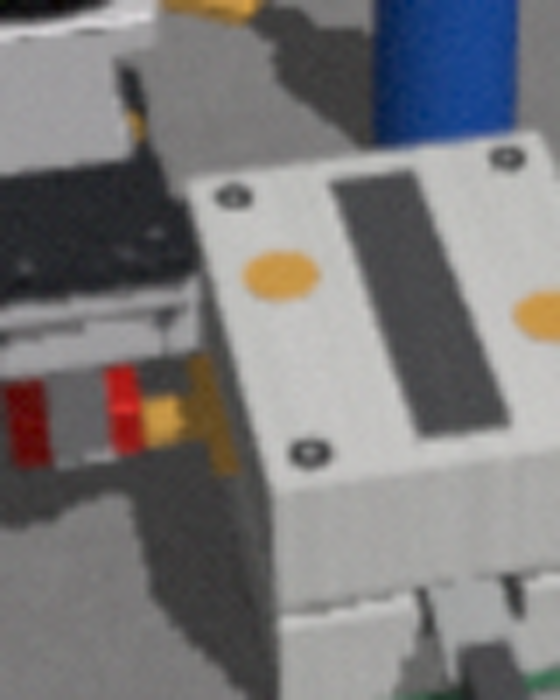

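>>> send_rows --moves "1 0 0.0005 0.001 0; 1 0 0.0005 0 0; 1 0 0.0005 0 0; 1 0 0 0 0; 1 0 0 0 0; 1 0 0 0 0; 1 0 0 0 0; 1 0 0 0 0; 1 0 0 0 0; 1 0 0 0 0"

```text
time: 36.1
tool_pos: [0.4763, 0.1326, 0.072]
ee_rot: [-1.568, 0.0, 1.598]
wrist_force: [-5.5, 0.1, 2.0]
width: 0.0234
```

>>> send_rows --moves "-0.4 0 0 0 0; -0.4 0 0 0 0; -0.4 0 0 0 0; -0.4 0 0 0 0; -0.4 0 0 0 0; -0.4 0 -0.01 0 0; -0.4 0 -0.02 0 0; -0.4 0 -0.03 0 0; -0.4 0 -0.03 0 0; -0.4 0 -0.03 0 0"

```text
time: 36.93
tool_pos: [0.4773, 0.1326, 0.194]
ee_rot: [-1.571, -0.0, 1.598]
wrist_force: [0.9, 0.5, -0.5]
width: 0.0655
```

Run:
```python
from plane import *
st()
s=imaging.snapshot("side"); save(s,'s22',(255,140,375,260),6)
t=imaging.snapshot("top"); save(t,'t22',(270,140,390,240),6)
rows([.5970,-.1455,.16,.0275],18,-.4,cur=[.4755,.1326,.2,1.598])
```

```text
t 36.93 pos [0.4773 0.1326 0.194 ] rpy [-1.5713 -0.0001  1.5979] F [ 0.9266  0.5114 -0.4717] M [ 0.0267  0.0307 -0.0316] w 0.0655
-0.4 -0.016 0.002 -0.006 5; -0.4 -0.015 0.002 -0.008 5; -0.4 -0.014 0.003 -0.009 5; -0.4 -0.013 0.002 -0.01 5; -0.4 -0.013 0.002 -0.011 5; -0.4 -0.011 0.002 -0.013 5; -0.4 -0.011 0.003 -0.013 5; -0.4 -0.009 0.002 -0.014 5; -0.4 -0.008 0.002 -0.015 5; -0.4 -0.006 0.002 -0.016 5; -0.4 -0.006 0.002 -0.016 5; -0.4 -0.003 0.003 -0.016 5; -0.4 -0.003 0.002 -0.017 5; -0.4 -0.001 0.002 -0.017 5; -0.4 0.001 0.002 -0.016 5; -0.4 0.002 0.003 -0.017 5; -0.4 0.004 0.002 -0.017 5; -0.4 0.004 0.002 -0.016 5
end [ 0.5966 -0.1458  0.16    0.0272]
```

View pics/s22.png

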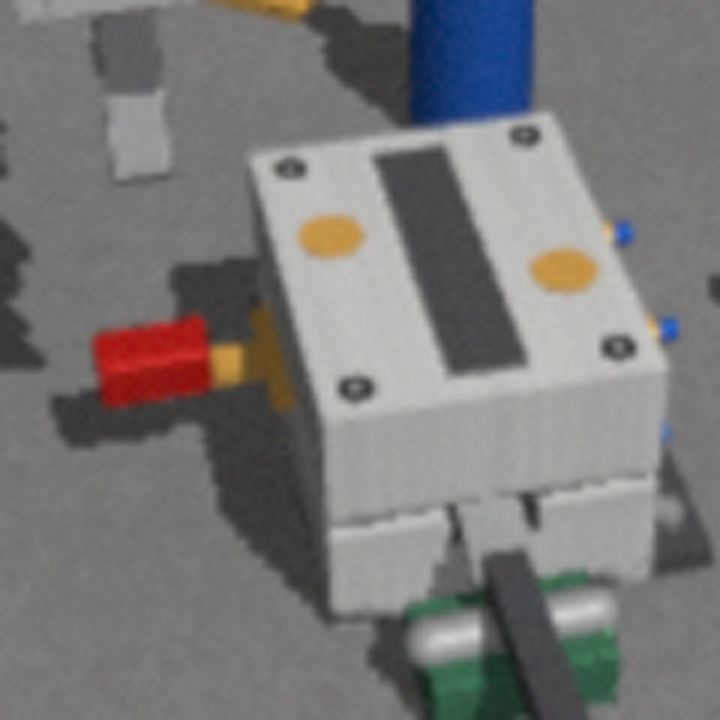

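View pics/t22.png

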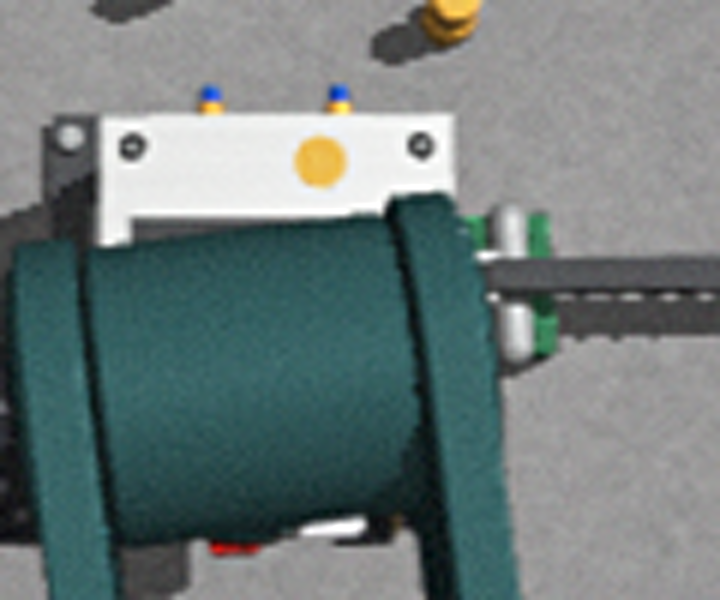

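>>> send_rows --moves "-0.4 -0.016 -0.006 -0.006 5; -0.4 -0.015 0 -0.008 5; -0.4 -0.014 0.002 -0.009 5; -0.4 -0.013 0.002 -0.01 5; -0.4 -0.013 0.002 -0.011 5; -0.4 -0.011 0.002 -0.013 5; -0.4 -0.011 0.003 -0.013 5; -0.4 -0.009 0.002 -0.014 5; -0.4 -0.008 0.002 -0.015 5; -0.4 -0.006 0.002 -0.016 5"

```text
time: 37.87
tool_pos: [0.5454, -0.0227, 0.1804]
ee_rot: [-1.57, 0.0, 0.721]
wrist_force: [-0.4, 0.7, 0.8]
width: 0.0659
```

>>> send_rows --moves "-0.4 -0.006 0.002 -0.016 5; -0.4 -0.003 0.003 -0.016 5; -0.4 -0.003 0.002 -0.017 5; -0.4 -0.001 0.002 -0.017 5; -0.4 0.001 0.002 -0.016 5; -0.4 0.002 0.003 -0.017 5; -0.4 0.004 0.002 -0.017 5; -0.4 0.004 0.002 -0.016 5; -0.4 0 0 0 0; -0.4 0 0 0 0"

```text
time: 38.7
tool_pos: [0.5981, -0.1459, 0.1621]
ee_rot: [-1.57, 0.002, 0.028]
wrist_force: [0.3, -0.4, -0.4]
width: 0.0657
```

Run:
```python
from plane import *
st()
t=imaging.snapshot("top"); save(t,'t23',(300,130,500,240),4)
```

```text
t 38.70 pos [ 0.5981 -0.1459  0.1621] rpy [-1.5696  0.0017  0.0281] F [ 0.3214 -0.4218 -0.4478] M [-0.0378  0.0208 -0.0506] w 0.0657
```

View pics/t23.png

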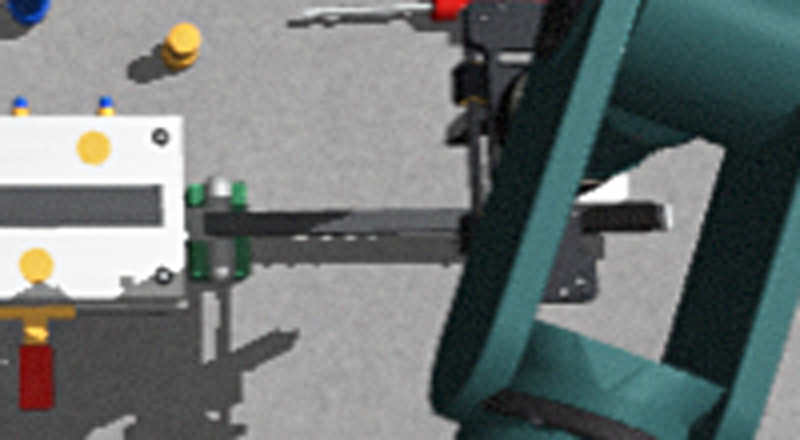

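>>> send_rows --moves "-0.4 0 0.02 0 0; -0.4 0 0.035 0 0; -0.4 0 0.03 0 0; -0.4 0 0.015 0 0; -0.4 0 0.007 0 0; -0.4 0 0.002 0 0; 1 0 0 0 0; 1 0 0 0 0; 1 0 0 0 0; 1 0 0 0 0"

```text
time: 39.58
tool_pos: [0.5995, -0.146, 0.0558]
ee_rot: [-1.572, -0.003, 0.027]
wrist_force: [-0.3, -0.5, -0.5]
width: 0.0425
```

>>> send_rows --moves "1 0 0 0 0; 1 0 0 0 0; 1 0 0 0 0; 1 0 0 0 0; 1 0 0 0 0; 1 0 0 0 0; 1 0 0 0 0; 1 0 0 0 0; 1 0 0 0 0; 1 0 0 0 0"

```text
time: 40.42
tool_pos: [0.598, -0.1458, 0.0539]
ee_rot: [-1.571, 0.001, 0.027]
wrist_force: [-3.7, -0.2, 2.0]
width: 0.0156
```

Run:
```python
from plane import *
st()
s=imaging.snapshot("side"); save(s,'s24',(255,140,375,260),6)
```

```text
t 40.42 pos [ 0.598  -0.1458  0.0539] rpy [-1.5708  0.001   0.0272] F [-3.7416 -0.2206  1.9865] M [-0.2151  0.8343  0.2797] w 0.0156
```

View pics/s24.png

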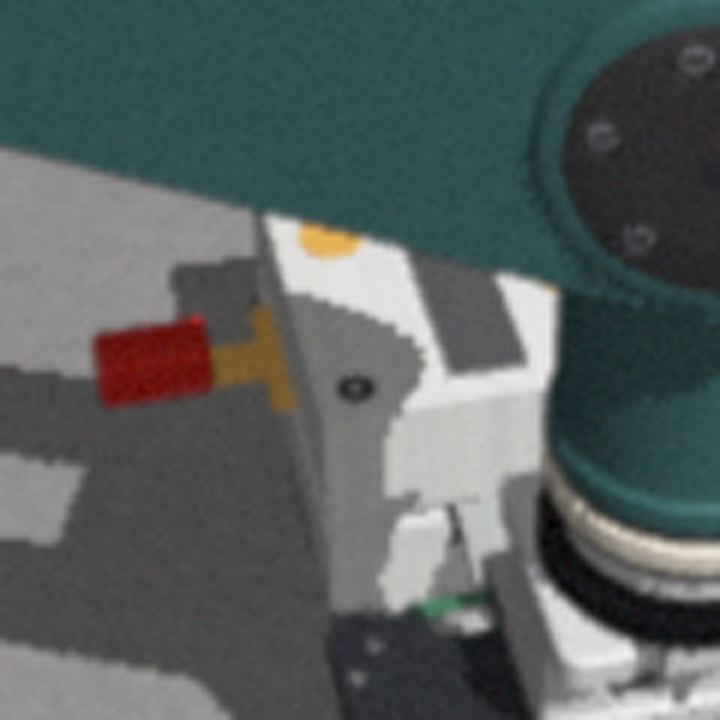

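>>> send_rows --moves "1 -0.001 -0.001 0 0; 1 0 -0.001 0 0; 1 0 -0.001 0 0; 1 0 -0.001 0 0; 1 0 -0.001 0 0; 1 0 -0.001 0 0; 1 0 -0.001 0 0; 1 0 -0.001 0 0; 1 0 -0.001 0 0; 1 0 -0.001 0 0"

```text
time: 41.3
tool_pos: [0.5972, -0.145, 0.0638]
ee_rot: [-1.569, 0.001, 0.027]
wrist_force: [-1.6, 1.3, -5.2]
width: 0.0157
```

Run:
```python
from plane import *
st()
s=imaging.snapshot("side"); save(s,'s25',(255,140,375,260),6)
```

```text
t 41.30 pos [ 0.5972 -0.145   0.0638] rpy [-1.5693  0.0008  0.0274] F [-1.5877  1.3076 -5.1931] M [-0.0354  0.4311  0.2808] w 0.0157
```

View pics/s25.png

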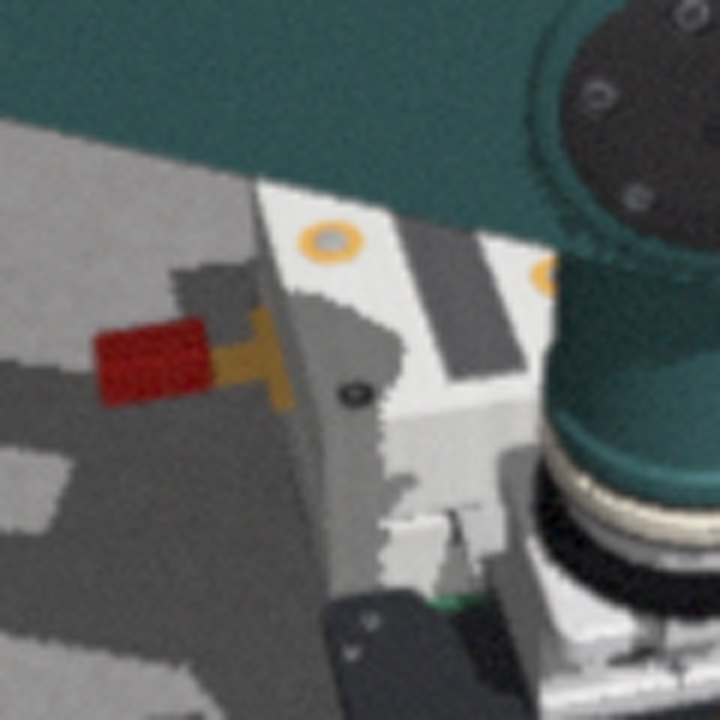

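>>> send_rows --moves "1 0 -0.001 0 0; 1 0 -0.001 0 0; 1 0 -0.001 0 0; 1 0 -0.001 0 0; 1 0 -0.001 0 0; 1 0 -0.001 0 0; 1 0 -0.001 0 0; 1 0 -0.001 0 0; 1 0 -0.001 0 0; 1 0 0 0 0"

```text
time: 42.18
tool_pos: [0.5977, -0.146, 0.0733]
ee_rot: [-1.571, -0.001, 0.027]
wrist_force: [-0.5, 0.9, -8.9]
width: 0.0155
```

Run:
```python
from plane import *
st()
s=imaging.snapshot("side"); save(s,'s26',(255,140,375,260),6)
```

```text
t 42.18 pos [ 0.5977 -0.146   0.0733] rpy [-1.5711 -0.0006  0.027 ] F [-0.4513  0.9083 -8.8999] M [-0.3341  0.1633  0.1384] w 0.0155
```

View pics/s26.png

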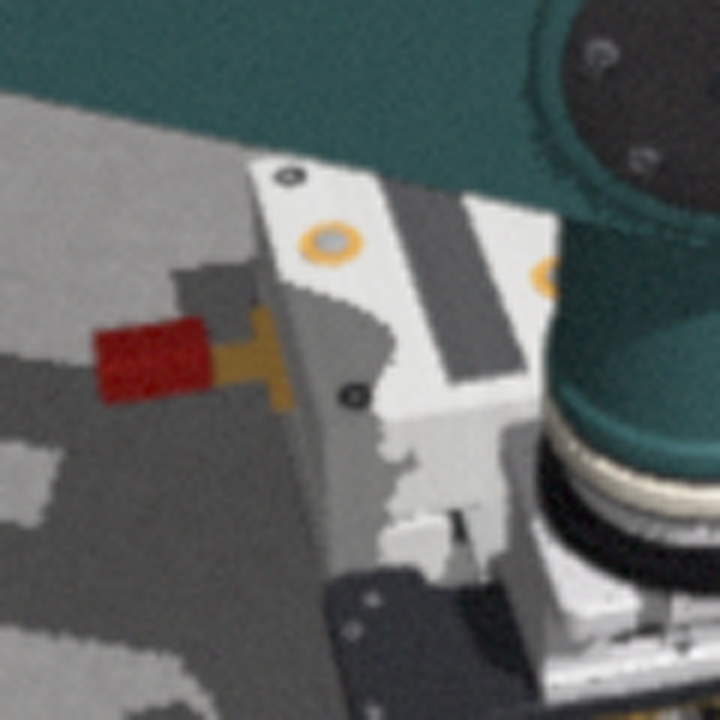

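>>> send_rows --moves "1 0 -0.001 0 0; 1 0 -0.001 0 0; 1 0 0 0 0; 1 0 0 -0.002 0; 1 0 0 -0.004 0; 1 0 0 -0.006 0; 1 0 0 -0.006 0; 1 0 0 -0.006 0; 1 0 0 -0.006 0; 1 0 0 -0.002 0"

```text
time: 43.07
tool_pos: [0.5986, -0.1795, 0.0753]
ee_rot: [-1.572, -0.001, 0.026]
wrist_force: [-0.0, -0.2, -7.3]
width: 0.0158
```

Run:
```python
from plane import *
st()
s=imaging.snapshot("side"); save(s,'s27',(255,140,375,260),6)
t=imaging.snapshot("top"); save(t,'t27',(270,140,390,230),6)
```

```text
t 43.07 pos [ 0.5986 -0.1795  0.0753] rpy [-1.5718 -0.0008  0.0257] F [-0.0084 -0.237  -7.2873] M [-0.1887  0.0309 -0.0395] w 0.0158
```

View pics/s27.png

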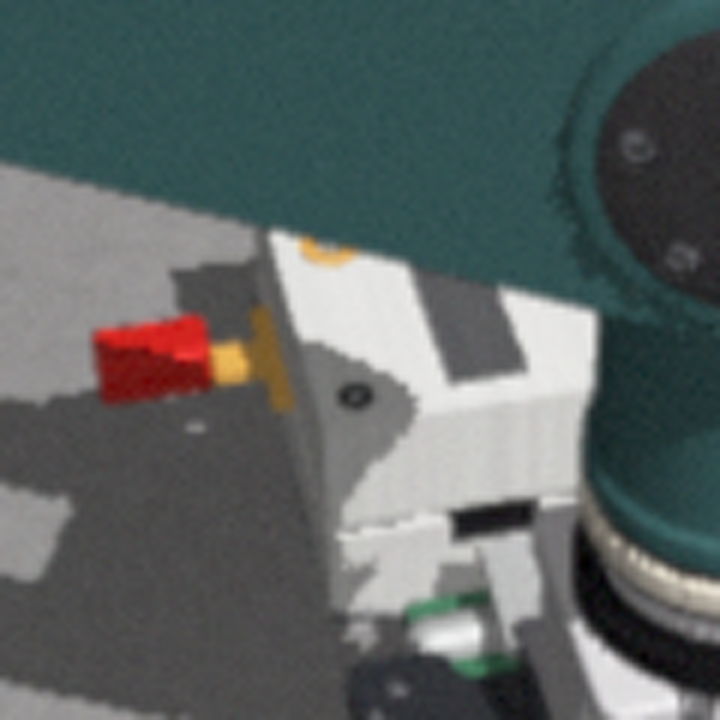

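View pics/t27.png

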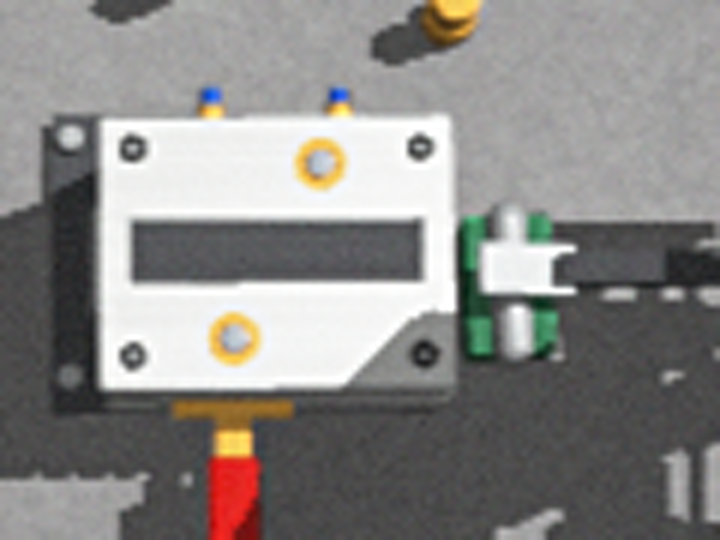

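>>> send_rows --moves "1 0 0.004 0.004 0; 1 0 0.006 0 0; 1 0 0.006 0 0; 1 0 0.006 0 0; 1 0 0.006 0 0; 1 0 0.006 0 0; 1 0 0.005 0 0; 1 0 0.004 0 0; 1 0 0 0 0; 1 0 0 0 0"

```text
time: 44.0
tool_pos: [0.5982, -0.1737, 0.0318]
ee_rot: [-1.57, 0.0, 0.027]
wrist_force: [0.4, -0.5, -6.4]
width: 0.0156
```

Run:
```python
from plane import *
st()
```

```text
t 44.00 pos [ 0.5982 -0.1737  0.0318] rpy [-1.5705  0.0002  0.0271] F [ 0.3807 -0.4783 -6.3719] M [-0.1253  0.0216 -0.0366] w 0.0156
```

>>> send_rows --moves "1 0 0.001 0 0; 1 0 0.001 0 0; 1 0 0.001 0 0; 1 0 0.001 0 0; 1 0 0 0 0; 1 0 0 0 0; 1 0 0 0 0; 1 0 0 0 0; 1 0 0 0 0; 1 0 0 0 0"

```text
time: 44.83
tool_pos: [0.5984, -0.1736, 0.0309]
ee_rot: [-1.571, -0.001, 0.027]
wrist_force: [-5.4, 1.5, 7.8]
width: 0.0159
```

Run:
```python
from plane import *
st()
s=imaging.snapshot("side"); save(s,'s28',(255,140,415,340),4)
```

```text
t 44.83 pos [ 0.5984 -0.1736  0.0309] rpy [-1.5711 -0.001   0.0273] F [-5.3942  1.5343  7.7861] M [0.381  1.1283 0.0432] w 0.0159
```

View pics/s28.png

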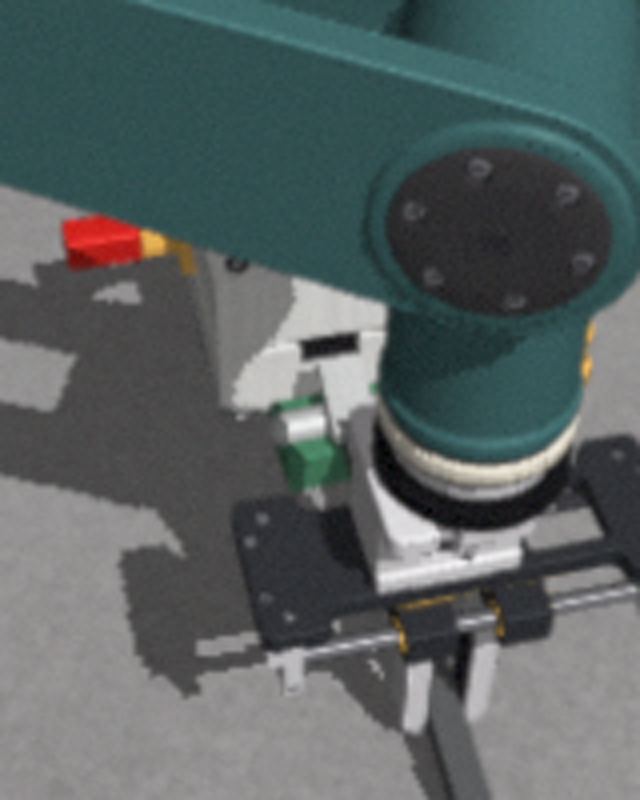

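>>> send_rows --moves "1 0 -0.002 0 0; 1 0 0 0 0; -0.75 0 0 0 0; -0.75 0 0 0 0; -0.75 0 -0.006 0 0; -0.75 0 -0.005 0 0; 1 0 0 0 0; 1 0 0 0 0; 1 0 0 0 0; 1 0 0 0 0"

```text
time: 45.72
tool_pos: [0.5982, -0.1737, 0.0408]
ee_rot: [-1.571, 0.0, 0.027]
wrist_force: [-0.5, 0.5, -0.8]
width: 0.0189
```

Run:
```python
from plane import *
st()
```

```text
t 45.72 pos [ 0.5982 -0.1737  0.0408] rpy [-1.5706  0.0001  0.0271] F [-0.4715  0.4537 -0.8293] M [-0.0507  0.0926 -0.0079] w 0.0189
```

Run:
```python
from plane import *
rows([.475,-.24,.10,.1],8,1,cur=[.5982,-.1737,.1008,.0271])
```

```text
1 -0.016 0 -0.008 -0.5; 1 -0.015 0 -0.008 -0.5; 1 -0.016 0 -0.007 -0.6; 1 -0.016 0 -0.008 -0.5; 1 -0.016 0.001 -0.007 -0.5; 1 -0.016 -0 -0.007 -0.5; 1 -0.016 -0 -0.007 -0.6; 1 -0.016 -0 -0.007 -0.5
end [ 0.4749 -0.2401  0.0998  0.1004]
```

>>> send_rows --moves "1 0 0 0 0; 1 0 0 0 0; 1 0 0 0 0; 1 0 0 0 0; 1 0 -0.006 0 0; 1 0 -0.012 0 0; 1 0 -0.02 0 0; 1 0 -0.015 0 0; 1 0 -0.007 0 0; 1 0 0 0 0"

```text
time: 46.55
tool_pos: [0.5991, -0.1741, 0.1032]
ee_rot: [-1.572, -0.003, 0.027]
wrist_force: [1.1, -1.1, -7.8]
width: 0.0154
```

>>> send_rows --moves "1 -0.016 0 -0.008 -0.5; 1 -0.015 0 -0.008 -0.5; 1 -0.016 0 -0.007 -0.6; 1 -0.016 0 -0.008 -0.5; 1 -0.016 0.001 -0.007 -0.5; 1 -0.016 0 -0.007 -0.5; 1 -0.016 0 -0.007 -0.6; 1 -0.016 0 -0.007 -0.5; 1 0 0.015 0 0; 1 0 0.02 0 0"

```text
time: 47.38
tool_pos: [0.4747, -0.2412, 0.0657]
ee_rot: [-1.573, -0.002, 0.099]
wrist_force: [1.0, -1.0, -7.4]
width: 0.0155
```

>>> send_rows --moves "1 0 0.01 0 0; 1 0 0.008 0 0; 1 0 0.006 0 0; 1 0 0.005 0 0; 1 0 0.004 0 0; 1 0 0.004 0 0; 1 0 0.003 0 0; 1 0 0 0 0; 1 0 0 0 0; 1 0 0 0 0"

```text
time: 48.22
tool_pos: [0.4755, -0.2403, 0.026]
ee_rot: [-1.572, -0.002, 0.101]
wrist_force: [-1.4, 1.5, -0.7]
width: 0.0156
```

>>> send_rows --moves "1 0 0.001 0 0; 1 0 0.001 0 0; 1 0 0.001 0 0; 1 0 0.001 0 0; 1 0 0 0 0; 1 0 0 0 0; 1 0 0 0 0; 1 0 0 0 0; 1 0 0 0 0; 1 0 0 0 0"

```text
time: 49.05
tool_pos: [0.4756, -0.2404, 0.0259]
ee_rot: [-1.572, -0.002, 0.101]
wrist_force: [-8.2, 5.8, 17.5]
width: 0.0154
```

Run:
```python
from plane import *
st()
s=imaging.snapshot("side"); save(s,'s30',(200,180,400,400),3)
```

```text
t 49.05 pos [ 0.4756 -0.2404  0.0259] rpy [-1.572  -0.0017  0.1007] F [-8.1728  5.7559 17.4657] M [1.0093 1.7077 0.0121] w 0.0154
```

View pics/s30.png

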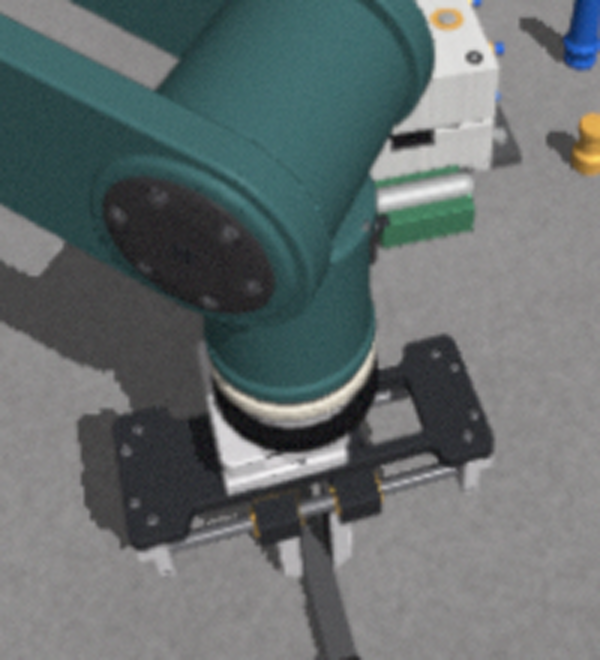

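>>> send_rows --moves "1 0 -0.002 0 0; 1 0 -0.002 0 0; 1 0 0 0 0; -0.4 0 0 0 0; -0.4 0 0 0 0; -0.4 0 0 0 0; -0.4 0 0 0 0; -0.4 0 0 0 0; -0.4 0 -0.01 0 0; -0.4 0 -0.02 0 0"

```text
time: 49.93
tool_pos: [0.4731, -0.239, 0.0529]
ee_rot: [-1.567, 0.005, 0.1]
wrist_force: [0.2, -0.1, -0.5]
width: 0.0587
```

>>> send_rows --moves "-0.4 0 -0.03 0 0; -0.4 0 -0.035 0 0; -0.4 0 -0.035 0 0; -0.4 -0.02 -0.03 0.01 0; -0.4 -0.035 -0.01 0.015 0; -0.4 -0.035 0 0.015 0; -0.4 -0.035 0 0.015 0; -0.4 -0.03 0 0.01 0; -0.4 -0.02 0 0 0; -0.4 0 0 0 0"

```text
time: 50.77
tool_pos: [0.292, -0.1928, 0.1961]
ee_rot: [-1.573, -0.001, 0.098]
wrist_force: [0.4, 0.1, 0.7]
width: 0.0655
```

Run:
```python
from plane import *
st()
s=imaging.snapshot("side"); save(s,'s31'); save(s,'s31b',(255,140,375,260),6)
t=imaging.snapshot("top"); save(t,'t31')
```

```text
t 50.77 pos [ 0.292  -0.1928  0.1961] rpy [-1.5734 -0.001   0.0982] F [0.4403 0.1344 0.703 ] M [-0.068   0.024  -0.0114] w 0.0655
```

View pics/s31.png

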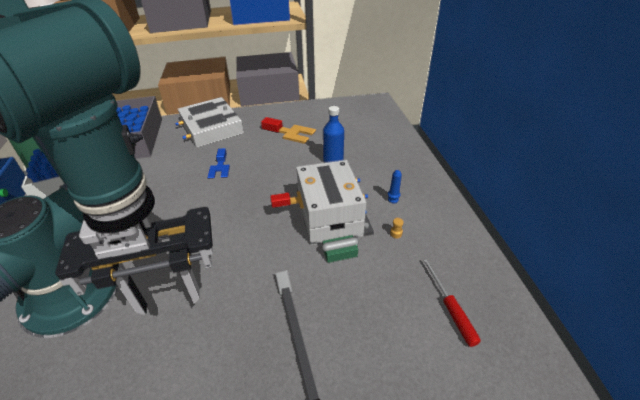

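View pics/t31.png

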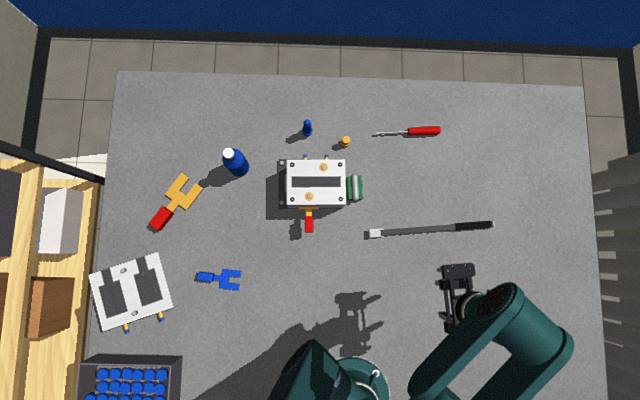

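View pics/s31b.png

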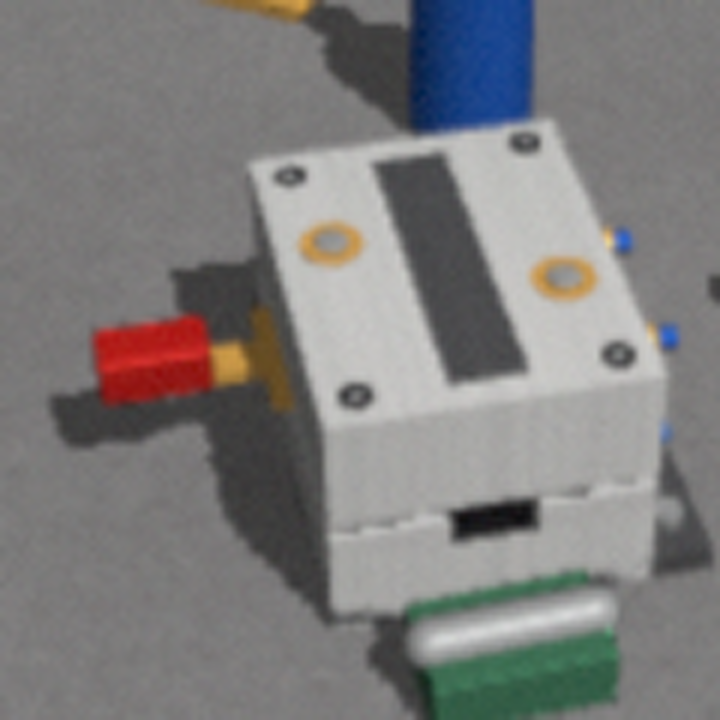

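Run:
```python
from plane import *
s=imaging.snapshot("side");t=imaging.snapshot("top")
for k,z in(("bar_tip",.0194),("bar_mid",.008),("fork_grip",.061),("fulcrum_top",.038)):
    a=imaging.landmark_of(s,k);b=imaging.landmark_of(t,k)
    for A in a[:2]:
        for B in b[:3]:
            X,e=tri(s,A["centre"],t,B["centre"])
            if e<.012: print(k,X,"err %.4f"%e,round(A["conf"],2),round(B["conf"],2))
    
save(t,'t32',(355,210,505,245),5)
u=lambda q:(np.array(q)+.5)/6-.5+np.array([255,140])
print('fork grip top corners side',atz(s,u((95,333)),.072),atz(s,u((207,318)),.072),atz(s,u((212,350)),.072))
```

```text
bar_tip [ 0.4535 -0.0441  0.0164] err 0.0046 0.75 0.84
bar_mid [ 0.4692 -0.2417  0.0117] err 0.0005 0.55 0.67
fork_grip [0.3185 0.4212 0.013 ] err 0.0018 0.82 0.74
fork_grip [0.49   0.5586 0.0095] err 0.0024 0.67 0.91
fulcrum_top [0.5935 0.006  0.0356] err 0.0003 0.6 0.55
fork grip top corners side [0.4532 0.1406 0.072 ] [0.4973 0.1408 0.072 ] [0.497  0.1216 0.072 ]
```

View pics/t32.png

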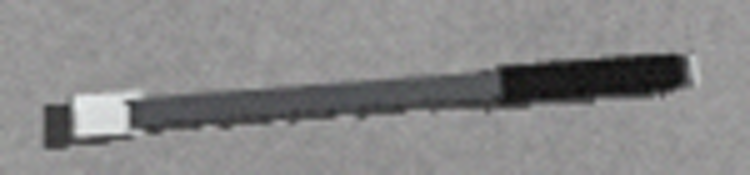

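Run:
```python
from plane import *
print(order.close_job()); st()
```

```text
the job is handed in; nothing more can be done
None
the job is handed in; nothing more can be done
```

The job is done and handed in at about 51 s of the 72 s allowed. I set the bar's tilt against the mould's top edge, put the blade about 17 mm into the notch and levered the top half up to about 9.8 mm. The bar held the gap by its own weight while I slid the small red/brass fork in, until it stalled against the pin at about 7 N. I then eased the top down with the bar, drew the bar out and laid it flat beside the block.

**Last checks:**
- **Top half:** the side camera shows it sitting about 5.8 mm above shut, so it rests on the 6 mm fork. The pin ends show about 3 mm proud.
- **Fork:** its grip is centred at x ≈ 0.475, which matches the position for fully home.
- **Bar:** it lies flat around (0.47, -0.24). The measured heights agree with lying flat to within 3–4 mm, and it is clear of the mould and block.
- **Other things:** in the pictures the bottle, preform, coupling, screwdriver, spare forks and block stand where they did. The gripper is well clear.

**Disagreements and slips:**
- **Fork position:** the network did not report the seated fork (only look-alikes), so its position comes from my own pixel readings.
- **Block position:** the network puts the block's nose about 4–5 mm from where I first measured it. The pictures show no visible shift, so I take this as measurement error, but I did not re-fit it.
- **Laying the bar down:** pressing it onto the bench briefly reached about 25 N.

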